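# Stack an air-heater core in the assembly jig

### The job

Build one heater core in the plywood jig, one part at a time from the bottom up: first the black foot, seated flat in the jig's round well; then the taller of the two clay-coloured tubes, standing in the foot's cup; then the aluminium ring, hub down in the tube's bore; and last the terminal cap, plug down in the ring's hole. Every part must sit upright and fully home on the one below, and be let go. Leave the short tube, the screwdriver and the tray of washers where they lie.

Things in the scene. Friction and masses are not known exactly. Their poses are not given: they have to be found in the camera images.
- jig_well (a point): Plywood jig, a square plate 110 x 110 mm and 15 mm high, fixed to the bench (its place changes between starts), with a round well of 73 mm diameter and 7 mm depth in its middle. This point is the centre of the well's floor, 8 mm above the bench; z up.
- foot_mid (a point): Black plastic foot, round, 24 mm high in all: a flange of 68 mm diameter and 8 mm height below, and above it a cup of 59 mm outer diameter with an open mouth of 53 mm diameter, 10 mm deep (the cup's floor is 14 mm above the underside). It starts the right way up on the bench. Point: on its axis half-way up, 12 mm above the underside; z up. It can be gripped across the cup (59 mm); the flange drops into the jig's well.
- tall_mid (a point): The taller clay-coloured tube with thin metal bands: outer diameter 48 mm (49 over the bands, which are only seen), bore 41 mm, 60 mm high, open at both ends, standing upright on the bench. Point: on its axis half-way up, 30 mm above the underside; z along the tube.
- ring_mid (a point): Aluminium ring, starting hub down on the bench: a flat annulus of 62 mm outer diameter and 6 mm thickness on a hub of 36 mm diameter (33 mm at its foot) and 10 mm height, with a hole of 30 mm diameter right through; 16 mm high in all. Point: on its axis 8 mm above the hub's underside; z up. The annulus can be gripped across its edge (62 mm); its underside is 10 mm above the hub's underside.
- cap_mid (a point): Terminal cap, starting plug down on the bench, 34 mm high in all: a plug of 25 mm diameter and 6 mm height, a black disc of 44 mm diameter and 6 mm thickness, and on it a white ceramic block 36 mm long (own x), 20 mm wide (own y) and 22 mm high with two brass screws on top. Point: on its axis half-way up, 17 mm above the plug's underside; z up. Grip the block across its 20 mm width; the block reaches from 5 mm below to 17 mm above this point.
- short_mid (a point): The short clay-coloured tube, 30 mm high, otherwise like the tall one (48 mm outer diameter). Not wanted: leave it. Point: on its axis half-way up, 15 mm above the bench.
- screwdriver: Screwdriver lying on the bench on the robot's left, black handle towards the robot (along own -x), to be left alone. Origin: underside, middle.
- washers: Grey open tray 100 x 130 x 30 mm with steel washers in it, on the robot's right, to be left alone. Origin: centre of the underside.

How it is judged (in metres and radians):
On the way, in this order (a step that is already met when the one before it is completed fails the run):
1. the black foot sits flat in the round well of the plywood jig (horizontal distance between foot_mid and jig_well below 0.006 m and z of foot_mid in the frame of jig_well between 0.009 and 0.015 m and angle between foot_mid's own z axis and vertical below 0.08 rad), for 0.2 s.
2. the tall tube stands in the cup of the foot (horizontal distance between tall_mid and foot_mid below 0.006 m and z of tall_mid in the frame of foot_mid between 0.029 and 0.035 m and angle between tall_mid's own z axis and vertical below 0.08 rad), for 0.2 s.
3. the aluminium ring lies flat on the tall tube, its hub in the bore (horizontal distance between ring_mid and tall_mid below 0.006 m and z of ring_mid in the frame of tall_mid between 0.025 and 0.031 m and angle between ring_mid's own z axis and vertical below 0.08 rad), for 0.2 s.
4. the terminal cap lies flat on the ring, its plug in the ring's hole (horizontal distance between cap_mid and ring_mid below 0.006 m and z of cap_mid in the frame of ring_mid between 0.016 and 0.022 m and angle between cap_mid's own z axis and vertical below 0.08 rad), for 0.2 s.
At the end, for the whole second after the job is handed in: Foot in the jig's well, tall tube in the foot's cup, ring on the tall tube, terminal cap on the ring: each within 6 mm of the axis of the part below, within 3 mm of its fully seated height, upright within 0.08 rad, at rest (under 10 mm/s) and released (all of step 1 and all of step 2 and all of step 3 and all of step 4 and linear speed of each of foot, tube_tall, ring, cap below 0.01 m/s); the robot touches nothing.
It fails at once if the short tube, the screwdriver or the tray of washers is moved by more than 30 mm (distance of any of short_mid, screwdriver, washers from where it was at the start of the episode above 0.03 m).
It also fails if it takes over 125 s, if anything falls off the work surface, if the arm or the gripper's body presses on something with over 40 N, if the wrist force passes 120 N, or if a joint passes its speed limit or range.

### The arm

A 6-joint arm with a two-finger parallel gripper is mounted at the origin on the work surface. World frame = base frame: x ahead of the robot, y to its left, z up, the work surface at z = 0. Lengths are in mm, angles in rad, forces in N, time in s.
With the tool pointing down it reaches from about 350 to 875 mm from the base axis. Payload 4.2 kg.
Tool frame: the origin (TCP) lies at the very end of the fingers, on their centre line; the grasp point (between the pads) lies arm.hold_point_z behind it (arm.hold_point_z is the distance from the TCP to the grasp point, in mm); y points along the fingers, x is the direction in which the jaws open and shut, and the axes are right-handed (so a half turn about y gives the same grasp; the last joint's range is limited). The gripper opens to 85 mm and grips with 20 to 120 N. Pads are 22 mm wide; open, the fingers measure 114 mm over their backs; the gripper's body (76 mm by 85 mm) begins 54 mm behind the grasp point. The pads swing forward as they close: fully open they stand 13 mm farther back than shut.
Start: joints at [1.455, 0.385, 0.008, 0, -1.194, -0.259], TCP at [228.771, 581.604, 231.312] pointing down, gripper open.
Joint ranges: [-3.14, 3.14], [-1.21, 2.06], [-1.07, 1.41], [-3.16, 2.05], [-2.99, -0.16], [-3.1, 3.1]. Speed limits (rad/s): [2.79, 2.79, 3.14, 3.14, 3.14, 3.14].

### API

Orientations are given as a unit quaternion [x, y, z, w].
In Python, from bench import arm gives the robot as it stands.
- The arm moves only by the shell command python3 -m creep 'ROWS'. ROWS is JSON, a list of rows, each a list of 3 entries, a list of its own where there are three numbers: the shift along the world's x, y, z in mm, then the turn, a rotation vector about the world's x, y, z in rad, then the gripper command: -1 is shut, 1 is fully open, values between are in proportion. In form: [[[dx, dy, dz], [wx, wy, wz], jaw], ...]. A call has 1 to 12 rows; each row is the pose to reach, as a shift and turn from the pose commanded when the call began; what a row does not reach only later rows make up. A row lasts 1/12 s, in which the tool goes at most 41.7 mm and 7.16 degrees, less where a joint would pass 70% of its speed; a pose out of reach is approached as far as the arm can. A call with a gripper value outside its range is refused whole. The fingers move at their own pace and stop on an object; the grip force is fixed at half the most. Time passes only in rows, so rows that repeat a pose let the fingers close. It gives the time, the measured TCP pose, the force and the opening at its end, in the units of the state.
- arm.read_state(): the state, without advancing time (a new reading comes with each control period).
- arm.get_image(name): name is "scene" or "side" or "wrist"; returns (picture, depth): 480x640x3 uint8, red, green, blue; 480x640 float32, mm along the optical axis (not along the pixel's ray), 0 where there is no reading.
- arm.camera_params(name): a dict with "camera_matrix" (3x3 intrinsics, pixels), "extrinsics" (4x4, takes a point from world to camera coordinates); the wrist camera has in their place "T_tool_cam" (4x4, takes a point from camera to tool coordinates, whose origin is the TCP and whose axes are the tool frame's). Camera axes: x right, y down, z forward; pixel columns grow to the right and rows downward; lengths in mm; the calibration is good to about 2 mm. A picture is of the moment at which its call begins: read the wrist's pose just before it. camera_params takes no time and is no camera call.
- arm.job_done(): hands the job in, once; it reports no verdict.
The state is a dict: "clock": time; "joints": joint angles; "joint_vel": joint speeds; "joint_efforts": joint torques, N m; "position": TCP position; "ee_rot": TCP orientation; "contact_force": force on the tool from outside, world axes, zero at the start; "wrist_torque": the same for the moment, N m; "gripper_width": finger opening in mm.
Only numpy, scipy, OpenCV 4.12 (cv2) and the standard library are available. Lean on these libraries where they do the work, as an engineer would, in place of code of your own. Each camera call takes 0.05 s, during which the arm holds its last target.

## Working session

There is one attempt and no reset: what is moved stays moved. The work goes in short steps, Python scripts to look and compute and a shell command to move; the robot and the scene stay as the last step left them, time stands still between calls to the robot, and variables do not carry over. Pictures are saved under pics/ and viewed, and the job is handed in when it is done.

```bash
ls; mkdir -p pics; python3 - <<'E'
from bench import arm
import cv2,numpy as np
s=arm.read_state(); print(s); print(arm.hold_point_z)
for n in ["scene","side","wrist"]:
    p,d=arm.get_image(n); cv2.imwrite(f"pics/{n}0.png",p[:,:,::-1]); np.save(f"{n}0.npy",d); np.save(f"{n}0rgb.npy",p)
    c=arm.camera_params(n); print(n,{k:np.round(v,3).tolist() for k,v in c.items()})
E
```

```text
pics
{'clock': 0.0, 'joints': array([ 1.45461494e+00,  3.85578698e-01,  6.59425919e-03, -5.11008720e-04,
       -1.19396617e+00, -2.58599495e-01]), 'joint_vel': array([-5.20499739e-04,  6.16748464e-05, -2.42804038e-04, -1.36575239e-03,
       -3.09862396e-04,  2.75634064e-04]), 'joint_efforts': array([ 6.38580082e-05, -3.92292273e+01,  1.88401276e+01,  4.18616831e+00,
       -4.60582698e-03, -5.84176803e-06]), 'position': array([228.55790211, 581.07703611, 230.19406646]), 'ee_rot': array([ 0.39866947, -0.58396633,  0.5848974 , -0.39741793]), 'contact_force': array([ 0.42420387,  0.45716761, -1.056311  ]), 'wrist_torque': array([0.00514327, 0.00616558, 0.00792112]), 'gripper_width': 85.51452936084762}
18.700000000000003
scene {'camera_matrix': [[570.557, 0.0, 330.724], [0.0, 570.557, 250.109], [0.0, 0.0, 1.0]], 'extrinsics': [[-0.582, 0.813, 0.011, 319.377], [0.455, 0.336, -0.825, -198.545], [-0.675, -0.475, -0.565, 1811.615], [0.0, 0.0, 0.0, 1.0]]}
side {'camera_matrix': [[624.597, 0.0, 314.409], [0.0, 624.597, 242.651], [0.0, 0.0, 1.0]], 'extrinsics': [[-0.982, -0.19, 0.009, 528.25], [-0.118, 0.572, -0.811, 114.131], [0.149, -0.798, -0.584, 1183.945], [0.0, 0.0, 0.0, 1.0]]}
wrist {'camera_matrix': [[424.979, 0.0, 319.324], [0.0, 424.979, 240.489], [0.0, 0.0, 1.0]], 'T_tool_cam': [[1.0, 0.001, 0.002, -0.68], [-0.001, -0.307, 0.952, -142.711], [0.001, -0.952, -0.307, 79.015], [0.0, 0.0, 0.0, 1.0]]}
```

View pics/scene0.png

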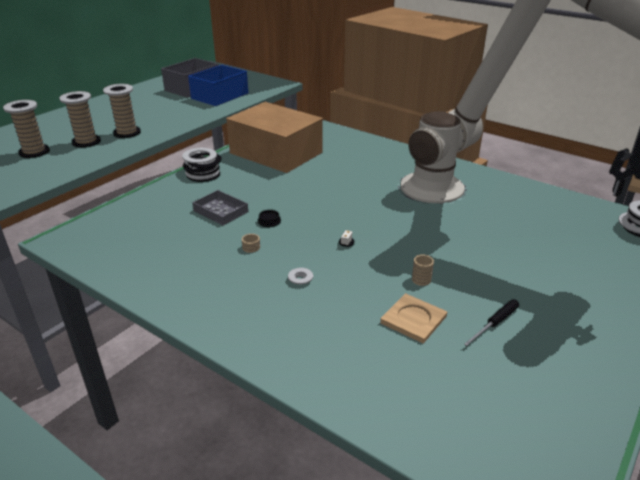

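View pics/side0.png

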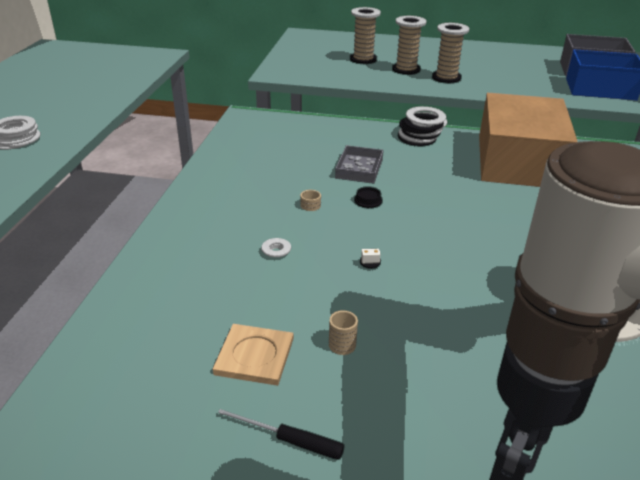

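View pics/wrist0.png

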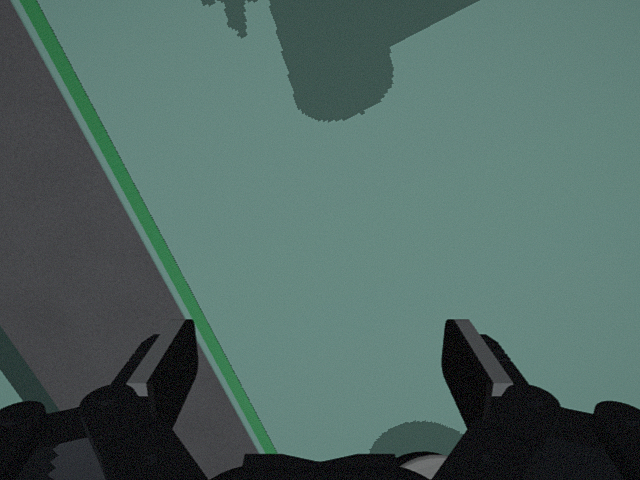

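```bash
cat > h.py <<'E'
import numpy as np,cv2
from bench import arm
from scipy.spatial.transform import Rotation as R
def cloud(n,p,d,st=None):
    c=arm.camera_params(n);K=c["camera_matrix"]
    v,u=np.mgrid[0:480,0:640]
    P=np.stack([(u-K[0,2])/K[0,0]*d,(v-K[1,2])/K[1,1]*d,d],-1)
    if n=="wrist":
        T=c["T_tool_cam"];P=P@T[:3,:3].T+T[:3,3]
        P=P@R.from_quat(st["ee_rot"]).as_matrix().T+st["position"]
    else:
        E=c["extrinsics"];P=(P-E[:3,3])@E[:3,:3]
    P[d<=0]=np.nan
    return P
def grab(n):
    st=arm.read_state();p,d=arm.get_image(n);return p,d,st,cloud(n,p,d,st)
E
python3 - <<'E'
from h import *
for n in ["scene","side"]:
    p=np.load(n+"0rgb.npy");d=np.load(n+"0.npy");P=cloud(n,p,d)
    m=(P[...,0]>150)&(P[...,0]<1000)&(abs(P[...,1])<600)
    z0=m&(abs(P[...,2])<6); print(n,"table z",np.nanmedian(P[z0][:,2]),np.nanstd(P[z0][:,2]))
    mm=(m&(P[...,2]>6)&(P[...,2]<90)).astype(np.uint8)
    k,l,s,c=cv2.connectedComponentsWithStats(mm)
    for i in range(1,k):
        if s[i,4]>40:
            Q=P[l==i]; print(s[i].tolist(),np.round(Q.min(0)),np.round(Q.max(0)),"rgb",p[l==i].mean(0).astype(int))
E
```

```text
scene table z 0.0645931565412356 1.8286816874178409
[246, 136, 52, 37, 1120] [ 150. -600.    6.] [ 209. -421.   90.] rgb [80 62 45]
[206, 159, 16, 9, 43] [ 326. -600.   44.] [ 393. -582.   56.] rgb [24 25 28]
[204, 170, 16, 11, 67] [ 342. -600.    6.] [ 404. -584.   24.] rgb [63 64 66]
[192, 190, 56, 34, 834] [ 450. -502.    6.] [ 563. -358.   34.] rgb [57 58 62]
[257, 210, 24, 17, 314] [ 433. -320.    6.] [ 502. -243.   28.] rgb [21 23 25]
[338, 231, 17, 17, 187] [410. -55.   7.] [453. -13.  39.] rgb [108 109 105]
[241, 234, 19, 18, 271] [ 566. -256.    6.] [ 622. -205.   33.] rgb [98 88 73]
[412, 255, 22, 30, 525] [424. 180.   6.] [478. 227.  64.] rgb [91 81 68]
[288, 268, 25, 17, 292] [595. -68.   7.] [661.  -4.  22.] rgb [155 158 162]
[380, 294, 67, 48, 1741] [535. 203.   6.] [651. 316.  20.] rgb [175 145 112]
[464, 299, 55, 47, 491] [410. 390.   6.] [612. 439.  29.] rgb [45 47 50]
side table z -0.6544743794716434 1.5837807106776087
[480, 120, 28, 62, 855] [ 150. -600.    6.] [ 200. -420.   90.] rgb [92 70 50]
[410, 126, 27, 10, 97] [ 321. -600.   27.] [ 390. -580.   55.] rgb [26 25 27]
[406, 135, 21, 10, 92] [ 343. -599.    6.] [ 398. -581.   24.] rgb [78 78 79]
[335, 145, 49, 36, 808] [ 451. -502.    6.] [ 558. -354.   34.] rgb [69 70 74]
[354, 186, 29, 21, 450] [ 431. -310.    6.] [ 496. -240.   26.] rgb [26 27 29]
[300, 190, 21, 20, 339] [ 568. -256.    6.] [ 617. -200.   33.] rgb [124 110  89]
[262, 238, 29, 19, 392] [596. -66.   6.] [657.  -3.  19.] rgb [183 184 184]
[360, 249, 21, 20, 357] [409. -45.   6.] [451. -10.  37.] rgb [137 134 128]
[329, 311, 29, 43, 1051] [425. 180.   6.] [474. 231.  62.] rgb [116 102  82]
[213, 324, 81, 60, 3163] [536. 201.   6.] [648. 318.  18.] rgb [202 165 123]
[218, 409, 127, 51, 1473] [413. 390.   6.] [612. 441.  29.] rgb [45 47 49]
```

```bash
python3 - <<'E'
from h import *
st=arm.read_state();M=R.from_quat(st["ee_rot"]).as_matrix();print(np.round(M,3),st["clock"])
# crops
for n,boxes in dict(scene=[(330,225,30,30),(374,290,80,55)],side=[(350,240,45,40),(205,315,100,75)]).items():
    p=cv2.imread(f"pics/{n}0.png")
    for i,(x,y,w,h) in enumerate(boxes):
        cv2.imwrite(f"pics/c_{n}{i}.png",cv2.resize(p[y:y+h,x:x+w],(400,300) if i else (400,400),interpolation=cv2.INTER_CUBIC))
a=[cv2.resize(cv2.imread(f"pics/c_{n}{i}.png"),(400,300)) for n in("scene","side") for i in(0,1)]
cv2.imwrite("pics/m0.png",np.vstack([np.hstack(a[:2]),np.hstack(a[2:])]))
E
```

```text
[[-0.366 -0.     0.931]
 [-0.931 -0.002 -0.366]
 [ 0.002 -1.     0.   ]] 0.15
```

View pics/m0.png

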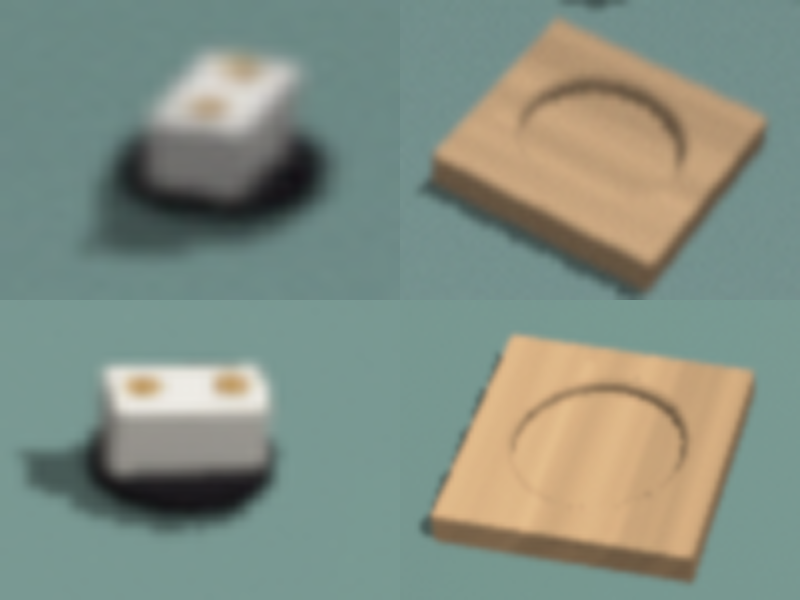

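```bash
python3 -m creep '[[[15,-13,0],[0,0,0],1],[[45,-39,0],[0,0,0],1],[[75,-66,0],[0,0,0],1],[[106,-93,0],[0,0,0],1],[[137,-120,0],[0,0,0],1],[[168,-148,0],[0,0,0],1],[[199,-175,0],[0,0,0],1],[[230,-203,0],[0,0,0],1],[[261,-230,0],[0,0,0],1],[[292,-258,0],[0,0,0],1],[[323,-285,0],[0,0,0],1],[[350,-308,0],[0,0,0],1]]'
python3 -m creep '[[[14,-13,0],[0,0,0],1],[[14,-13,0],[0,0,0],1],[[14,-13,0],[0,0,0],1],[[14,-13,0],[0,0,0],1]]'
python3 - <<'E'
from h import *
p,d,st,P=grab("wrist"); cv2.imwrite("pics/w1.png",p[:,:,::-1]); np.savez("w1",p=p,d=d,P=P)
print(st["clock"],st["position"],st["joint_vel"],st["contact_force"])
E
```

```text
clock: 1.15
position: [580.2, 271.4, 231.0]
ee_rot: [0.398, -0.585, 0.585, -0.398]
contact_force: [0.0, 0.6, 0.6]
gripper_width: 85.2
clock: 1.48
position: [592.2, 260.8, 230.9]
ee_rot: [-0.398, 0.584, -0.584, 0.398]
contact_force: [0.8, -0.2, -0.9]
gripper_width: 85.3
1.4833 [592.24567864 260.82602926 230.89056322] [ 0.02141638 -0.00992406 -0.00290111  0.00156361 -0.00068478  0.00265222] [ 0.82607157 -0.22545588 -0.88963833]
```

View pics/w1.png

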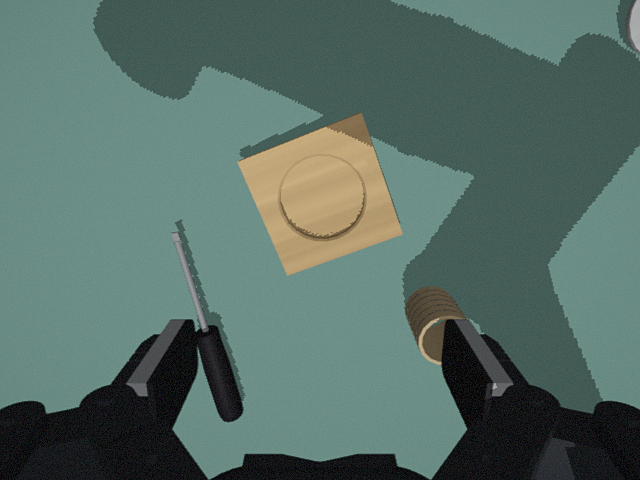

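```bash
python3 - <<'E'
from h import *
f=np.load("w1.npz");P=f["P"];p=f["p"]
u,v=np.meshgrid(range(640),range(480))
tb=(v<100)&(u>200)&(u<400);print("table z",np.nanmedian(P[tb][:,2]))
b=(u>225)&(u<415)&(v>100)&(v<285)
X=P[b];z=X[:,2]
print(np.histogram(z,bins=np.arange(-4,22,1)))
top=b&(P[...,2]>12)&(P[...,2]<19)
Q=P[top][:,:2].astype(np.float32)
print("top z",np.nanmedian(P[top][:,2]),"rect",cv2.minAreaRect(Q))
# pixel approach: square from colour
hsv=cv2.cvtColor(p,cv2.COLOR_RGB2HSV)
m=((hsv[...,0]<25)&(hsv[...,1]>70)&b).astype(np.uint8)
k,l,s,c=cv2.connectedComponentsWithStats(m);i=1+s[1:,4].argmax()
cn=cv2.findContours((l==i).astype(np.uint8),cv2.RETR_EXTERNAL,cv2.CHAIN_APPROX_NONE)[0]
cn=max(cn,key=cv2.contourArea)
ap=cv2.approxPolyDP(cv2.convexHull(cn),6,True)[:,0];print(ap.tolist())
fl=b&(P[...,2]>4)&(P[...,2]<11.5)
k,l,s,c=cv2.connectedComponentsWithStats(cv2.morphologyEx(fl.astype(np.uint8),cv2.MORPH_OPEN,np.ones((5,5))));i=1+s[1:,4].argmax()
F=P[l==i];print("floor z",np.median(F[:,2]),"centroid",F.mean(0),"circle",cv2.minEnclosingCircle(F[:,:2].astype(np.float32)),s[i])
E
```

```text
table z 0.09189398018376949
(array([   0,   67, 1335, 7071, 7761, 2072,  124,   14,    8,   16,  397,
       1986, 2349,  581,   77,   33,  144,  943, 3983, 4466, 1142,   61,
          0,    0,    0]), array([-4, -3, -2, -1,  0,  1,  2,  3,  4,  5,  6,  7,  8,  9, 10, 11, 12,
       13, 14, 15, 16, 17, 18, 19, 20, 21]))
top z 15.059449458597669 rect ((592.2298583984375, 258.4195556640625), (110.27342987060547, 110.29898071289062), 89.5825424194336)
[[361, 113], [401, 234], [287, 274], [238, 162]]
floor z 8.106051510936652 centroid [592.39952614 258.30502577   8.11898254] circle ((591.8474731445312, 258.4345703125), 36.456077575683594) [ 281  156   83   82 5338]
```

```bash
python3 -m creep '[[[-4,-18,0],[0,0,0],1],[[-11,-50,0],[0,0,0],1],[[-20,-90,0],[0,0,0],1],[[-29,-130,0],[0,0,0],1],[[-38,-170,0],[0,0,0],1],[[-47,-210,0],[0,0,0],1],[[-56,-250,0],[0,0,0],1],[[-65,-290,0],[0,0,0],1],[[-74,-330,0],[0,0,0],1],[[-83,-370,0],[0,0,0],1],[[-92,-410,0],[0,0,0],1],[[-101,-450,0],[0,0,0],1]]'
python3 -m creep '[[[-10,-35,0],[0,0,0],1],[[-18,-65,0],[0,0,0],1],[[-27,-89,0],[0,0,0],1],[[-27,-89,0],[0,0,0],1],[[-27,-89,0],[0,0,0],1],[[-27,-89,0],[0,0,0],1],[[-27,-89,0],[0,0,0],1]]'
python3 - <<'E'
from h import *
p,d,st,P=grab("wrist"); cv2.imwrite("pics/w2.png",p[:,:,::-1]); np.savez("w2",p=p,d=d,P=P)
print(st["clock"],st["position"],st["joint_vel"],st["contact_force"])
E
```

```text
clock: 2.53
position: [491.1, -189.7, 232.0]
ee_rot: [0.399, -0.584, 0.584, -0.399]
contact_force: [0.2, -0.5, 0.3]
gripper_width: 85.5
clock: 3.12
position: [465.3, -277.0, 231.5]
ee_rot: [0.399, -0.584, 0.584, -0.399]
contact_force: [0.5, 1.0, -0.5]
gripper_width: 85.1
3.1167 [ 465.28225121 -277.04374711  231.52697044] [ 1.50155911e-03  1.55732798e-03  1.38332852e-03  2.48153187e-03
 -2.66981725e-04  3.53968227e-05] [ 0.51147757  0.99221325 -0.49311226]
```

View pics/w2.png

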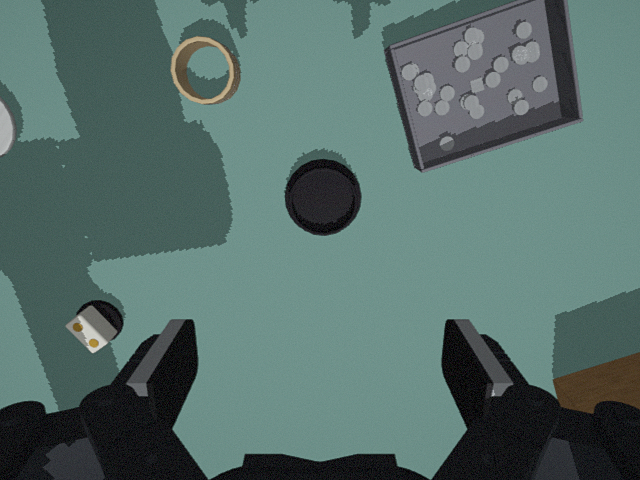

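```bash
cat >> h.py <<'E'
def rough(P,c,r,lo,hi):
    m=(np.hypot(P[...,0]-c[0],P[...,1]-c[1])<r)&(P[...,2]>lo)&(P[...,2]<hi)
    k,l,s,_=cv2.connectedComponentsWithStats(m.astype(np.uint8))
    i=1+s[1:,4].argmax(); Q=P[l==i]
    return np.round(cv2.minEnclosingCircle(Q[:,:2].astype(np.float32))[0],1),round(cv2.minEnclosingCircle(Q[:,:2].astype(np.float32))[1],1),np.round(np.median(Q,0),1),np.round(Q.mean(0),1),s[i,4]
def hist(P,c,r):
    m=(np.hypot(P[...,0]-c[0],P[...,1]-c[1])<r); h,e=np.histogram(P[m][:,2],bins=np.arange(-4,130,2)); return [(int(a),int(b)) for a,b in zip(e,h) if b>20]
E
python3 - <<'E'
from h import *
P=np.load("w2.npz")["P"]
c=(465,-278)
print(hist(P,c,45))
for lo,hi in[(21,28),(11,17),(3,28)]: print(lo,rough(P,c,50,lo,hi))
for nm,c,z in[("cap",(431,-32),(3,12)),("captop",(431,-32),(30,40))]:
    print(nm,hist(P,c,40)); 
    try: print(rough(P,c,40,*z))
    except Exception as e: print(e)
E
```

```text
[(-2, 1438), (0, 1754), (2, 39), (4, 27), (6, 374), (8, 378), (10, 23), (12, 1278), (14, 1520), (16, 80), (18, 63), (20, 74), (22, 410), (24, 331)]
21 (array([ 464.2, -279.6]), 29.4, array([ 464.4, -280.2,   23.8]), array([ 464.5, -279.9,   23.7]), np.int32(784))
11 (array([ 463.6, -279.4]), 26.5, array([ 463.5, -279.5,   14.1]), array([ 463.4, -279.4,   14.1]), np.int32(2828))
3 (array([ 464.2, -279.7]), 33.9, array([ 466.6, -280.5,   14.1]), array([ 466.5, -280.5,   14.8]), np.int32(4565))
cap [(-2, 1588), (0, 1101), (6, 41), (8, 62), (10, 317), (12, 209), (14, 56), (16, 59), (18, 59), (20, 60), (22, 68), (24, 57), (26, 64), (28, 62), (30, 85), (32, 450), (34, 307)]
(array([431.8, -40. ]), 21.2, array([435.7, -50.9,  11.1]), array([435.4, -49.8,  10.5]), np.int32(395))
captop [(-2, 1588), (0, 1101), (6, 41), (8, 62), (10, 317), (12, 209), (14, 56), (16, 59), (18, 59), (20, 60), (22, 68), (24, 57), (26, 64), (28, 62), (30, 85), (32, 450), (34, 307)]
(array([430.3, -36.6]), 19.6, array([431.2, -38.1,  33.7]), array([431. , -37.7,  33.5]), np.int32(842))
```

```bash
python3 -m creep '[[[0,-1,-15],[0,0,0],1],[[0,-2,-45],[0,0,0],1],[[-1,-2,-80],[0,0,0],1],[[-1,-2,-110],[0,0,0],1],[[-1,-2,-135],[0,0,0],1],[[-1,-2,-146],[0,0,0],1],[[-1,-2,-146],[0,0,0],1],[[-1,-2,-146],[0,0,0],1],[[-1,-2,-146],[0,0,0],1]]'
python3 - <<'E'
from h import *
p,d,st,P=grab("wrist"); cv2.imwrite("pics/w3.png",p[:,:,::-1]); np.savez("w3",p=p,d=d,P=P)
print(st["clock"],st["position"])
M=R.from_quat(st["ee_rot"]).as_matrix()
c=(464,-280)
for lo,hi in[(21,28),(11,17),(3,28)]:
    r=rough(P,c,50,lo,hi); print(lo,r, "tool off",np.round((np.r_[r[0],0]-st["position"])@M,1))
# fingertips in tool frame
T=(P-st["position"])@M
for s in(-1,1):
    m=(T[...,0]*s>30)&(T[...,0]*s<70)&(T[...,1]>-40)&(T[...,1]<30)&(abs(T[...,2])<20)
    print(m.sum(),np.round(np.percentile(T[m],[1,50,99],axis=0),1).tolist())
for i in range(5): print(np.round(arm.read_state()["position"],2))
E
```

```text
clock: 3.92
position: [465.1, -280.2, 86.6]
ee_rot: [0.398, -0.583, 0.585, -0.399]
contact_force: [0.7, -0.1, 1.0]
gripper_width: 85.5
3.9167 [ 465.07690054 -280.2016601    86.55408873]
21 (array([ 464.3, -279.4]), 29.5, array([ 464.3, -279.7,   23.9]), array([ 464.5, -279.5,   23.7]), np.int32(2126)) tool off [-0.5 86.6 -1.2]
11 (array([ 463.5, -279.1]), 26.6, array([ 463.3, -279. ,   14.1]), array([ 463.1, -279. ,   14.2]), np.int32(6887)) tool off [-0.5 86.5 -2.1]
3 (array([ 464.5, -279.6]), 33.8, array([ 467. , -280.4,   14.2]), array([ 466.8, -280.4,   15.1]), np.int32(11606)) tool off [-0.4 86.6 -1. ]
3212 [[-56.4, -39.8, -10.3], [-43.3, -29.6, 6.9], [-42.7, -13.9, 11.9]]
3191 [[41.9, -39.8, -10.3], [42.5, -29.6, 7.0], [55.6, -14.2, 11.9]]
[ 465.1  -280.31   86.82]
[ 465.1  -280.31   86.82]
[ 465.1  -280.31   86.82]
[ 465.1  -280.31   86.82]
[ 465.1  -280.31   86.82]
```

View pics/w3.png

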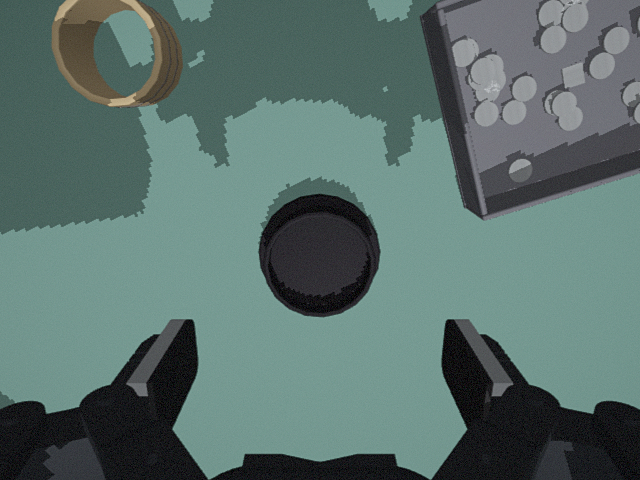

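```bash
python3 -m creep '[[[-1,0,-12],[0,0,0],1],[[-1.5,0.6,-30],[0,0,0],1],[[-1.5,0.6,-50],[0,0,0],1],[[-1.5,0.6,-66],[0,0,0],1],[[-1.5,0.6,-75],[0,0,0],1],[[-1.5,0.6,-77],[0,0,0],1],[[-1.5,0.6,-77],[0,0,0],1],[[-1.5,0.6,-77],[0,0,0],1]]'
python3 -m creep '[[[0,0,0],[0,0,0],0],[[0,0,0],[0,0,0],-0.3],[[0,0,0],[0,0,0],-0.5],[[0,0,0],[0,0,0],-0.6],[[0,0,0],[0,0,0],-0.7],[[0,0,0],[0,0,0],-0.8],[[0,0,0],[0,0,0],-1],[[0,0,0],[0,0,0],-1],[[0,0,0],[0,0,0],-1],[[0,0,0],[0,0,0],-1],[[0,0,0],[0,0,0],-1]]'
```

```text
clock: 4.63
position: [463.3, -280.1, 9.4]
ee_rot: [0.398, -0.584, 0.585, -0.399]
contact_force: [-0.2, 0.1, -0.6]
gripper_width: 85.2
clock: 5.55
position: [463.2, -280.1, 9.8]
ee_rot: [0.398, -0.584, 0.585, -0.399]
contact_force: [-0.7, 1.1, 5.6]
gripper_width: 55.6
```

```bash
python3 - <<'E'
from h import *
p,d,st,P=grab("wrist"); cv2.imwrite("pics/w4.png",p[:,:,::-1]); np.savez("w4",p=p,d=d,P=P)
print(st["clock"],st["position"],st["gripper_width"],st["contact_force"])
p,d,_,P=grab("side"); 
cv2.imwrite("pics/s4.png",cv2.resize(p[130:250,290:450,::-1],(800,600)))
E
```

```text
5.55 [ 463.15079595 -280.12223035    9.81209938] 55.57643147576569 [-0.69547143  1.10291092  5.63028421]
```

View pics/w4.png

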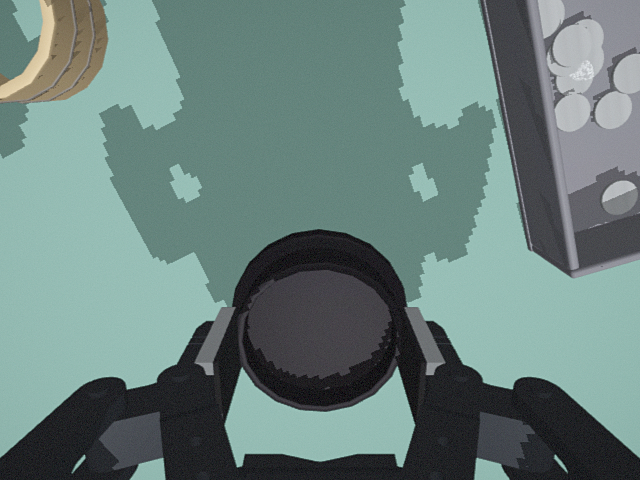

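View pics/s4.png

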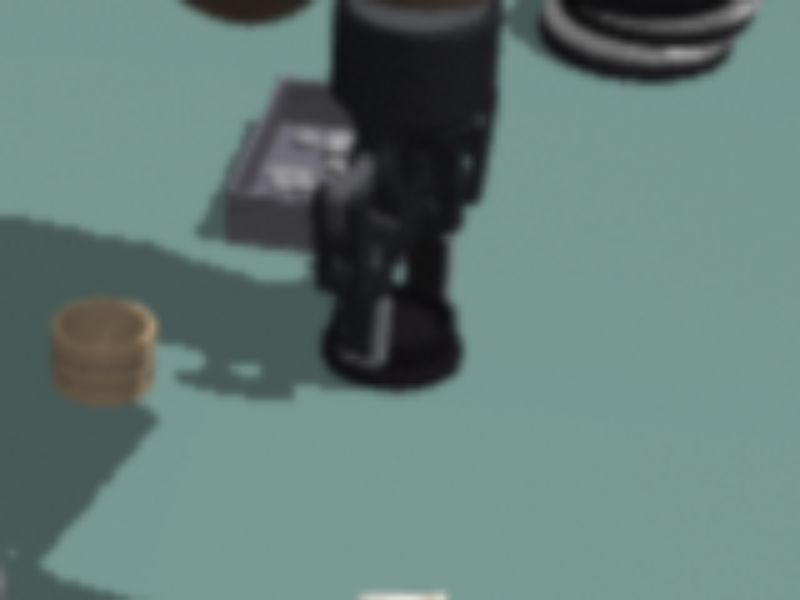

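```bash
cat >> h.py <<'E'
def toolT(P,st): return (P-st["position"])@R.from_quat(st["ee_rot"]).as_matrix()
def offxy(c,st):
    return np.round(np.array(c)-st["position"][:2],2)
E
python3 - <<'E'
from h import *
P=np.load("w4.npz")["P"];st=arm.read_state()
for lo,hi in[(21,28),(11,17)]:
    r=rough(P,(463.5,-280),31,lo,hi);print(r,offxy(r[0],st))
E
python3 -m creep '[[[0,0,10],[0,0,0],-1],[[0,0,30],[0,0,0],-1],[[0,0,60],[0,0,0],-1],[[0,0,90],[0,0,0],-1],[[0,0,115],[0,0,0],-1],[[0,0,125],[0,0,0],-1],[[0,0,125],[0,0,0],-1],[[0,0,125],[0,0,0],-1]]'
python3 - <<'E'
from h import *
p,d,st,P=grab("wrist"); cv2.imwrite("pics/w5.png",p[:,:,::-1]); np.savez("w5",p=p,d=d,P=P)
print(st["clock"],st["position"],st["gripper_width"],st["contact_force"])
print(hist(P,st["position"][:2],26))
E
```

```text
(array([ 464.2, -280.3]), 30.7, array([ 464.4, -281. ,   23.8]), array([ 464.8, -280.6,   23.7]), np.int32(5151)) [ 1.07 -0.19]
(array([ 463.2, -279.7]), 26.6, array([ 462.8, -279.5,   14.1]), array([ 462.5, -279.4,   14.2]), np.int32(14019)) [0.07 0.41]
clock: 6.32
position: [461.8, -279.5, 133.3]
ee_rot: [-0.398, 0.585, -0.584, 0.398]
contact_force: [-1.0, 0.4, -2.0]
gripper_width: 55.7
6.3167 [ 461.81367727 -279.50808114  133.25428961] 55.67174800268575 [-0.98206082  0.38998421 -2.00912194]
[(-2, 1197), (0, 1505)]
```

View pics/w5.png

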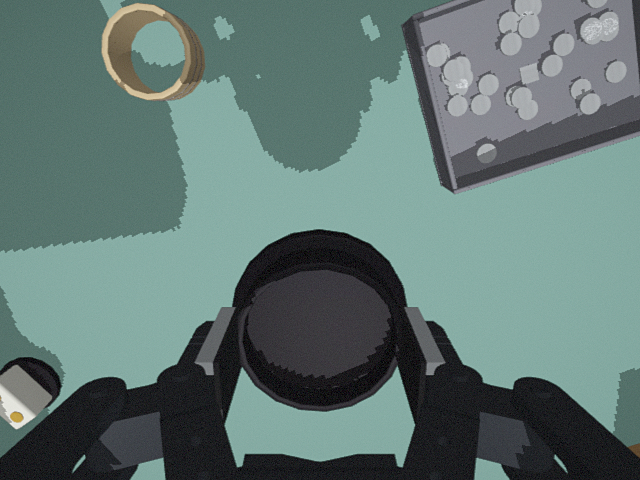

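```bash
python3 -m creep '[[[3,14,0],[0,0,0],-1],[[9,38,0],[0,0,0],-1],[[17,71,0],[0,0,0],-1],[[26,108,0],[0,0,0],-1],[[35,146,0],[0,0,0],-1],[[44,184,0],[0,0,0],-1],[[53,222,0],[0,0,0],-1],[[62,260,0],[0,0,0],-1],[[71,298,0],[0,0,0],-1],[[80,335,0],[0,0,0],-1],[[89,372,0],[0,0,0],-1],[[98,410,0],[0,0,0],-1]]'
python3 -m creep '[[[9,36,0],[0,0,0],-1],[[17,70,0],[0,0,0],-1],[[24,100,0],[0,0,0],-1],[[29,120,0],[0,0,0],-1],[[31,128,0],[0,0,0],-1],[[31,128,0],[0,0,0],-1],[[31,128,0],[0,0,0],-1],[[31,128,0],[0,0,0],-1],[[31,128,0],[0,0,0],-1]]'
python3 - <<'E'
from h import *
p,d,st,P=grab("wrist"); cv2.imwrite("pics/w6.png",p[:,:,::-1]); np.savez("w6",p=p,d=d,P=P)
print(st["clock"],st["position"],st["gripper_width"],st["contact_force"])
r=rough(P,st["position"][:2],31,st["position"][2]+1,st["position"][2]+8);print(r,offxy(r[0],st))
Q=P[(np.hypot(P[...,0]-592,P[...,1]-258)<90)&(P[...,2]>12)&(P[...,2]<19)][:,:2].astype(np.float32)
print(cv2.minAreaRect(Q))
E
```

```text
clock: 7.37
position: [559.1, 131.6, 130.9]
ee_rot: [-0.4, 0.585, -0.584, 0.396]
contact_force: [0.8, -0.9, -0.3]
gripper_width: 55.9
clock: 8.12
position: [590.9, 256.6, 133.1]
ee_rot: [0.398, -0.585, 0.585, -0.397]
contact_force: [-1.0, -0.2, -0.8]
gripper_width: 55.9
8.1167 [590.89646682 256.63748448 133.05726187] 55.85967821205576 [-1.03933087 -0.24464539 -0.82063876]
(array([590.8, 257. ]), 26.7, array([590.3, 257.3, 137.3]), array([590. , 257.4, 137.4]), np.int32(14247)) [-0.1   0.36]
((592.168701171875, 258.61138916015625), (110.42227172851562, 110.54264831542969), 89.57530212402344)
```

View pics/w6.png

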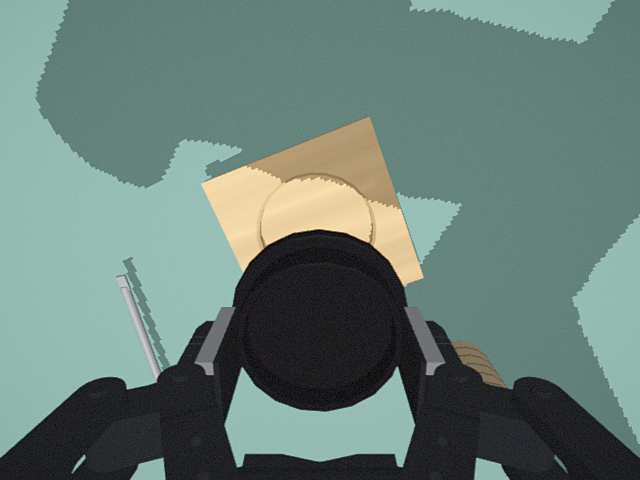

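```bash
python3 -m creep '[[[0.5,1,-12],[0,0,0],-1],[[0.5,1,-35],[0,0,0],-1],[[0.5,1,-60],[0,0,0],-1],[[0.5,1,-80],[0,0,0],-1],[[0.5,1,-92],[0,0,0],-1],[[0.5,1,-95],[0,0,0],-1],[[0.5,1,-95],[0,0,0],-1],[[0.5,1,-95],[0,0,0],-1],[[0.5,1,-95],[0,0,0],-1],[[0.5,1,-95],[0,0,0],-1]]'
python3 - <<'E'
from h import *
p,d,st,P=grab("wrist"); cv2.imwrite("pics/w7.png",p[:,:,::-1]); np.savez("w7",p=p,d=d,P=P)
print(st["clock"],st["position"],st["gripper_width"],st["contact_force"])
r=rough(P,st["position"][:2],31,st["position"][2]+1,st["position"][2]+8);print(r,offxy(r[0],st))
Q=P[(np.hypot(P[...,0]-592,P[...,1]-258)<90)&(P[...,2]>12)&(P[...,2]<19)][:,:2].astype(np.float32)
print(cv2.minAreaRect(Q))
E
```

```text
clock: 9.0
position: [592.6, 259.7, 39.8]
ee_rot: [0.397, -0.584, 0.584, -0.399]
contact_force: [0.5, 0.4, -0.5]
gripper_width: 56.2
9.0 [592.55592407 259.73370596  39.80503866] 56.215407339813325 [ 0.47390248  0.39607811 -0.50719377]
(array([592.7, 260. ]), 26.6, array([591.9, 260.3,  44. ]), array([591.6, 260.4,  44.1]), np.int32(14255)) [0.14 0.27]
((592.199951171875, 258.8755187988281), (110.6911392211914, 110.833740234375), 89.67315673828125)
```

View pics/w7.png

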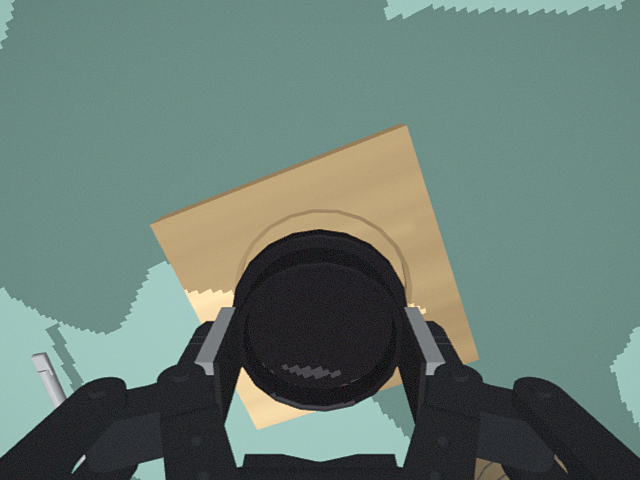

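```bash
cat >> h.py <<'E'
from scipy.optimize import least_squares
def annfit(T,zlo,zhi,ri,ro,c0=(0,0),xlim=22,tol=3):
    """fit annulus mid-centre in tool x,z; height = -y"""
    h=-T[...,1]
    m=(h>zlo)&(h<zhi)&(abs(T[...,0]-c0[0])<xlim)
    X=T[...,0][m];Z=T[...,2][m];c=np.array(c0,float)
    f=lambda c:(lambda r:np.maximum(r-ro,0)+np.maximum(ri-r,0))(np.hypot(X-c[0],Z-c[1]))
    for _ in range(3):
        k=np.hypot(X-c[0],Z-c[1]); k=(k>ri-tol)&(k<ro+tol); X=X[k];Z=Z[k]
        # binned edges: outer & inner per angle
        a=np.arctan2(Z-c[1],X-c[0]);b=np.floor(a/0.12)
        E=[]
        r=np.hypot(X-c[0],Z-c[1])
        pts=[]
        for bb in np.unique(b):
            s=b==bb
            if s.sum()<15: continue
            pts.append((np.mean(a[s]),np.percentile(r[s],50)))
        pts=np.array(pts); px=c[0]+pts[:,1]*np.cos(pts[:,0]);pz=c[1]+pts[:,1]*np.sin(pts[:,0])
        s=least_squares(lambda q:np.hypot(px-q[0],pz-q[1])-q[2],[c[0],c[1],(ri+ro)/2],loss="soft_l1");c=s.x[:2]
    return np.round(s.x,2),len(pts),len(X)
E
python3 - <<'E'
from h import *
f=np.load("w7.npz");P=f["P"];st=arm.read_state();T=toolT(P,st)
m=(abs(T[...,0])<20)&(abs(T[...,2])<40)&(-T[...,1]>-12)&(-T[...,1]<25)
print(np.histogram(-T[...,1][m],bins=np.arange(-12,25,1)))
print(annfit(T,11,18,26.5,29.5))
M=R.from_quat(st["ee_rot"]).as_matrix()
j=np.array([592.2,258.75,15]); print("jig tool",(j-st["position"])@M)
# floor lens
r=(592.7,260.0,44);print("floor tool",(np.array(r)-st["position"])@M)
print("fingers")
for s in(-1,1):
    m=(T[...,0]*s>22)&(T[...,0]*s<50)&(T[...,1]>-30)&(T[...,1]<0)&(abs(T[...,2])<20)
    print(m.sum(),np.round(np.percentile(T[m],[1,50,99],axis=0),1).tolist())
E
```

```text
(array([   0,    0,    0,   16,   74,   82,   87,   83,  147,  590,  892,
        251,  100,   93,  178, 2923, 7223, 1627,  294,  325,  282,  303,
        331,  308,  391,  848, 1160,  182,    3,    0,    0,    0,    0,
          0,    0,    0]), array([-12, -11, -10,  -9,  -8,  -7,  -6,  -5,  -4,  -3,  -2,  -1,   0,
         1,   2,   3,   4,   5,   6,   7,   8,   9,  10,  11,  12,  13,
        14,  15,  16,  17,  18,  19,  20,  21,  22,  23,  24]))
(array([-0.48,  2.06, 27.5 ]), 32, 3244)
jig tool [ 0.95541489 24.62939333  0.1249608 ]
floor tool [-0.45025377 -4.36775235  0.17119833]
fingers
3589 [[-41.6, -29.7, -14.8], [-28.2, -14.4, 6.3], [-22.1, -3.4, 18.9]]
3289 [[22.1, -29.6, -13.4], [27.3, -14.8, 6.8], [40.5, -3.5, 17.9]]
```

```bash
python3 - <<'E'
from h import *
for n in("w7","w6","w5"):
    f=np.load(n+".npz");P=f["P"];st=arm.read_state()
    c=arm.camera_params("wrist");K=c["camera_matrix"];d=f["d"];v,u=np.mgrid[0:480,0:640]
    Q=np.stack([(u-K[0,2])/K[0,0]*d,(v-K[1,2])/K[1,1]*d,d],-1);T=c["T_tool_cam"];T=Q@T[:3,:3].T+T[:3,3]
    print(n,annfit(T,13,16,26.5,29.5,(-.4,1.5),40,2.5),annfit(T,13,16,26.5,29.5,(-.4,1.5),20,2.5))
    m=(abs(T[...,0])<16)&(T[...,1]>2)&(T[...,1]<5)&(T[...,2]>20)
    print("flange far edge z",np.percentile(T[...,2][(abs(T[...,0])<4)&(-T[...,1]>-4)&(-T[...,1]<0)],[1,50,99]), "rim z range",np.percentile(T[...,2][(abs(T[...,0])<4)&(-T[...,1]>13)&(-T[...,1]<16)],[1,99]))
E
```

```text
w7 (array([-0.37,  1.51, 27.62]), 52, 3953) (array([-0.3 ,  1.5 , 27.59]), 28, 2097)
flange far edge z [29.45435248 32.29529056 35.05650945] rim z range [-28.03857398  30.35964379]
w6 (array([-0.34,  1.5 , 27.64]), 52, 3970) (array([-0.32,  1.5 , 27.59]), 28, 2108)
flange far edge z [29.38890004 32.21908994 35.03472894] rim z range [-27.89521659  30.3299236 ]
w5 (array([-0.39,  1.55, 27.64]), 52, 4045) (array([-0.49,  1.54, 27.6 ]), 28, 2147)
flange far edge z [29.60419233 32.21249097 34.9822138 ] rim z range [-27.88555244  30.5109551 ]
```

```bash
python3 -m creep '[[[-1.6,-0.8,0],[0,0,0],-1],[[-1.6,-0.8,-4],[0,0,0],-1],[[-1.6,-0.8,-8],[0,0,0],-1],[[-1.6,-0.8,-12],[0,0,0],-1],[[-1.6,-0.8,-12],[0,0,0],-1],[[-1.6,-0.8,-12],[0,0,0],-1],[[-1.6,-0.8,-12],[0,0,0],-1]]'
python3 - <<'E'
from h import *
p,d,st,P=grab("wrist"); cv2.imwrite("pics/w8.png",p[:,:,::-1]); np.savez("w8",p=p,d=d,P=P)
print(st["clock"],st["position"],st["gripper_width"],st["contact_force"])
Q=P[(np.hypot(P[...,0]-592,P[...,1]-258)<90)&(P[...,2]>12.5)&(P[...,2]<18)&(toolT(P,st)[...,2]>-70)][:,:2].astype(np.float32)
r=cv2.minAreaRect(Q);T=toolT(P,st)
print(r,(np.r_[r[0],15]-st["position"])@R.from_quat(st["ee_rot"]).as_matrix())
print(annfit(T,13,16,26.5,29.5,(-.4,1.5),20,2.5))
E
```

```text
clock: 9.63
position: [590.2, 258.4, 26.1]
ee_rot: [0.398, -0.584, 0.584, -0.398]
contact_force: [0.5, 0.3, -0.2]
gripper_width: 55.9
9.6333 [590.19651363 258.37900086  26.12324807] 55.9232404095072 [ 0.45126272  0.34332779 -0.22229187]
((591.808837890625, 258.8487243652344), (110.84567260742188, 111.4309310913086), 89.6285400390625) [-1.03092936 11.12280071  1.32942328]
(array([-0.4 ,  1.52, 27.57]), 28, 2108)
```

View pics/w8.png

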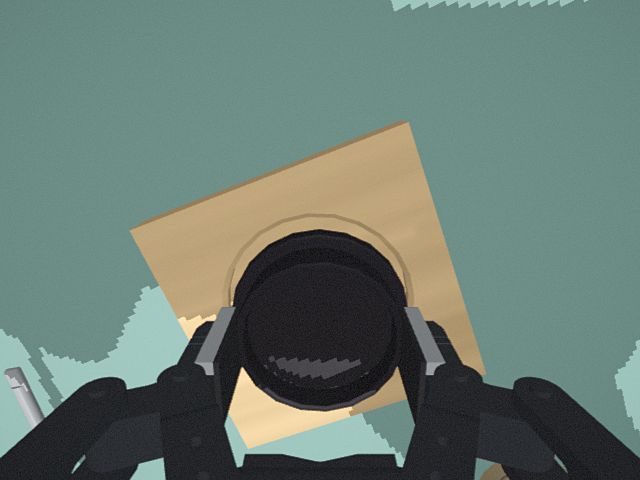

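```bash
python3 -m creep '[[[0.2,0.4,-2],[0,0,0],-1],[[0.2,0.4,-4],[0,0,0],-1],[[0.2,0.4,-6],[0,0,0],-1],[[0.2,0.4,-7.5],[0,0,0],-1],[[0.2,0.4,-8.5],[0,0,0],-1],[[0.2,0.4,-9.5],[0,0,0],-1],[[0.2,0.4,-9.5],[0,0,0],-1],[[0.2,0.4,-9.5],[0,0,0],-1]]'
python3 - <<'E'
from h import *
p,d,st,P=grab("wrist"); cv2.imwrite("pics/w9.png",p[:,:,::-1]); np.savez("w9",p=p,d=d,P=P)
print(st["clock"],st["position"],st["gripper_width"],st["contact_force"])
print(hist(P,st["position"][:2],24)); print(rough(P,st["position"][:2],30,17,27))
E
```

```text
clock: 10.35
position: [590.3, 258.7, 17.9]
ee_rot: [0.398, -0.584, 0.584, -0.398]
contact_force: [-2.6, -0.8, 4.5]
gripper_width: 55.8
10.35 [590.31697018 258.72145639  17.86879329] 55.76763293865534 [-2.56194592 -0.83115169  4.46034994]
[(20, 5135), (22, 6709), (90, 527), (92, 1106), (94, 884), (96, 1197), (98, 229), (100, 213), (102, 213)]
(array([590.4, 259. ]), 26.7, array([589.3, 259.5,  22.2]), array([589. , 259.6,  22.3]), np.int32(14604))
```

View pics/w9.png

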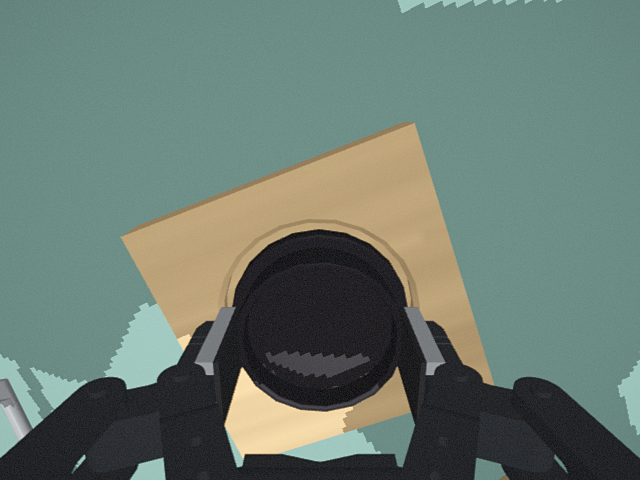

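```bash
python3 -m creep '[[[0,0,0],[0,0,0],-0.2],[[0,0,0],[0,0,0],0.2],[[0,0,0],[0,0,0],0.6],[[0,0,0],[0,0,0],1],[[0,0,0],[0,0,0],1],[[0,0,0],[0,0,0],1],[[0,0,0],[0,0,0],1],[[0,0,0],[0,0,0],1]]'
python3 -m creep '[[[0,0,10],[0,0,0],1],[[0,0,30],[0,0,0],1],[[0,0,55],[0,0,0],1],[[0,0,80],[0,0,0],1],[[0,0,100],[0,0,0],1],[[0,0,110],[0,0,0],1],[[0,0,110],[0,0,0],1],[[0,0,110],[0,0,0],1]]'
python3 - <<'E'
from h import *
p,d,st,P=grab("wrist"); cv2.imwrite("pics/w10.png",p[:,:,::-1]); np.savez("w10",p=p,d=d,P=P)
print(st["clock"],st["position"],st["gripper_width"],st["contact_force"])
c=(591,258.5)
for lo,hi in[(29,36),(19,25)]: print(rough(P,c,40,lo,hi))
T=toolT(P,st);h=-st["position"][2]
M=R.from_quat(st["ee_rot"]).as_matrix()
r=annfit(T,h+29,h+35,26.5,29.5,tuple((np.array([591.5,258.5,32])-st["position"])@M)[::2],60,2.5);print(r,"world",st["position"]+M@np.array([r[0][0],0,r[0][1]]))
Q=P[(np.hypot(P[...,0]-592,P[...,1]-258)<90)&(P[...,2]>12.5)&(P[...,2]<18)][:,:2].astype(np.float32)
print(cv2.minAreaRect(Q))
E
```

```text
clock: 11.07
position: [590.4, 258.8, 16.6]
ee_rot: [0.398, -0.584, 0.584, -0.398]
contact_force: [0.2, -1.3, -0.3]
gripper_width: 85.3
clock: 11.73
position: [590.1, 258.8, 126.9]
ee_rot: [-0.398, 0.585, -0.584, 0.398]
contact_force: [-0.9, 0.1, 0.6]
gripper_width: 85.1
11.7333 [590.08788899 258.79609598 126.89266182] 85.09482216692972 [-0.90420846  0.0999104   0.57047923]
(array([591.6, 258.6]), 29.5, array([592. , 258.4,  31.8]), array([592. , 258.6,  31.7]), np.int32(1632))
(array([590.8, 259. ]), 26.5, array([590.8, 258.9,  22.1]), array([590.6, 259. ,  22.2]), np.int32(5490))
(array([-0.33,  1.96, 27.57]), 52, 1632) world [592.03250033 258.38501614 126.89236532]
((592.1439819335938, 258.7126770019531), (110.47698211669922, 110.65411376953125), 89.5615005493164)
```

View pics/w10.png

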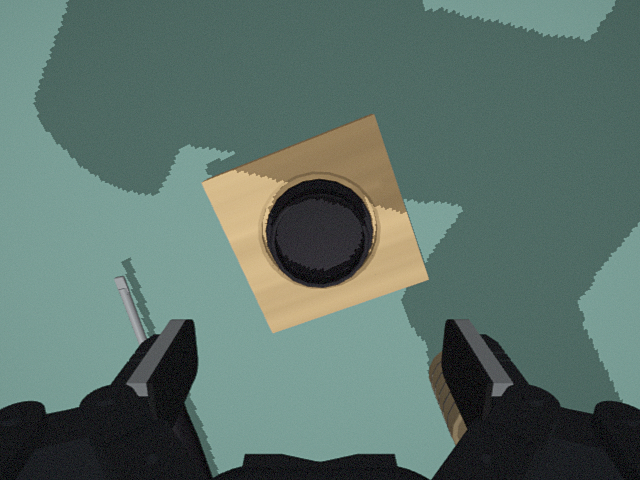

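```bash
python3 -m creep '[[[-8,-3,5],[0,0,0],1],[[-25,-10,15],[0,0,0],1],[[-50,-19,25],[0,0,0],1],[[-80,-31,25],[0,0,0],1],[[-108,-41,25],[0,0,0],1],[[-130,-50,25],[0,0,0],1],[[-140,-54,25],[0,0,0],1],[[-140,-54,25],[0,0,0],1],[[-140,-54,25],[0,0,0],1],[[-140,-54,25],[0,0,0],1]]'
python3 - <<'E'
from h import *
p,d,st,P=grab("wrist"); cv2.imwrite("pics/w11.png",p[:,:,::-1]); np.savez("w11",p=p,d=d,P=P)
print(st["clock"],st["position"],st["gripper_width"],st["contact_force"])
c=(450,205)
print(hist(P,c,35))
r=rough(P,c,40,57,63);print(r,offxy(r[0],st))
T=toolT(P,st);h=-st["position"][2]
M=R.from_quat(st["ee_rot"]).as_matrix()
a=(np.array([r[0][0],r[0][1],60])-st["position"])@M
print(a,annfit(T,h+58,h+62,20.5,24.5,(a[0],a[2]),60,2.5))
E
```

```text
clock: 12.62
position: [451.2, 205.3, 151.7]
ee_rot: [0.398, -0.584, 0.584, -0.398]
contact_force: [-0.3, 0.7, -0.3]
gripper_width: 85.5
12.6167 [451.22223648 205.34842974 151.7352054 ] 85.54146653111988 [-0.26069598  0.7294893  -0.27630757]
[(-2, 1610), (0, 2112), (2, 99), (4, 80), (6, 77), (8, 79), (10, 129), (12, 90), (14, 90), (16, 87), (18, 82), (20, 143), (22, 108), (24, 103), (26, 89), (28, 94), (30, 159), (32, 117), (34, 115), (36, 98), (38, 105), (40, 183), (42, 131), (44, 136), (46, 115), (48, 115), (50, 196), (52, 152), (54, 150), (56, 171), (58, 815), (60, 578)]
(array([450.4, 202.4]), 24.0, array([451.2, 201.9,  59.8]), array([451. , 202. ,  59.7]), np.int32(1482)) [-0.82 -2.95]
[ 3.06939429 91.73453638  0.26622371] (array([ 3.27,  0.63, 21.94]), 52, 1395)
```

View pics/w11.png

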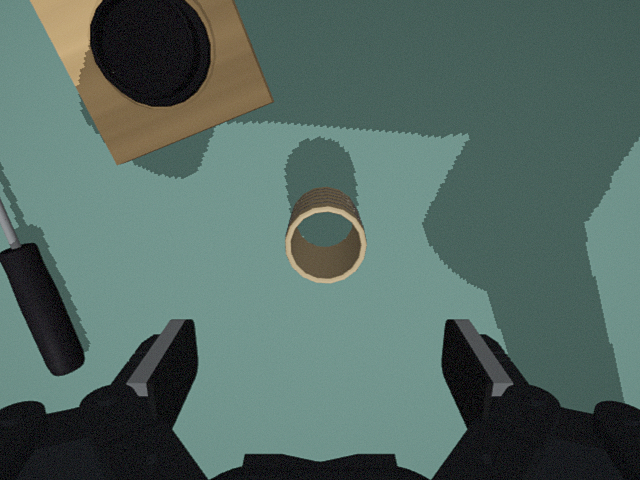

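```bash
python3 -m creep '[[[-1.7,-3.2,-10],[0,0,0],1],[[-1.7,-3.2,-30],[0,0,0],1],[[-1.7,-3.2,-58],[0,0,0],1],[[-1.7,-3.2,-85],[0,0,0],1],[[-1.7,-3.2,-108],[0,0,0],1],[[-1.7,-3.2,-121],[0,0,0],1],[[-1.7,-3.2,-124],[0,0,0],1],[[-1.7,-3.2,-124],[0,0,0],1],[[-1.7,-3.2,-124],[0,0,0],1],[[-1.7,-3.2,-124],[0,0,0],1]]'
python3 -m creep '[[[0,0,0],[0,0,0],0.4],[[0,0,0],[0,0,0],0.2],[[0,0,0],[0,0,0],0],[[0,0,0],[0,0,0],-0.2],[[0,0,0],[0,0,0],-0.4],[[0,0,0],[0,0,0],-0.7],[[0,0,0],[0,0,0],-1],[[0,0,0],[0,0,0],-1],[[0,0,0],[0,0,0],-1],[[0,0,0],[0,0,0],-1],[[0,0,0],[0,0,0],-1],[[0,0,0],[0,0,0],-1]]'
python3 - <<'E'
from h import *
p,d,st,P=grab("wrist"); cv2.imwrite("pics/w12.png",p[:,:,::-1]); np.savez("w12",p=p,d=d,P=P)
T=toolT(P,st);print(st["position"],np.histogram(-T[...,1][(np.hypot(T[...,0],T[...,2])<30)],bins=range(20,45)))
print(annfit(T,29,34,20.5,24.5,(-.4,.8),60,2.5))
E
```

```text
clock: 13.5
position: [449.7, 202.3, 28.7]
ee_rot: [-0.397, 0.584, -0.584, 0.399]
contact_force: [0.9, 0.4, 0.1]
gripper_width: 85.2
clock: 14.5
position: [449.0, 201.8, 28.9]
ee_rot: [0.398, -0.584, 0.584, -0.399]
contact_force: [-1.9, -0.6, 5.8]
gripper_width: 47.2
[449.035601   201.84706867  28.92499933] (array([ 425,  626,  534,  562,  529,  511,  567,  585,  600,  793, 2318,
       2138,  272,  144,  155,  143,  157,  162,  170,  493,  588,  108,
         70,   55]), array([20, 21, 22, 23, 24, 25, 26, 27, 28, 29, 30, 31, 32, 33, 34, 35, 36,
       37, 38, 39, 40, 41, 42, 43, 44]))
(array([-0.38,  1.95, 22.  ]), 54, 5485)
```

View pics/w12.png

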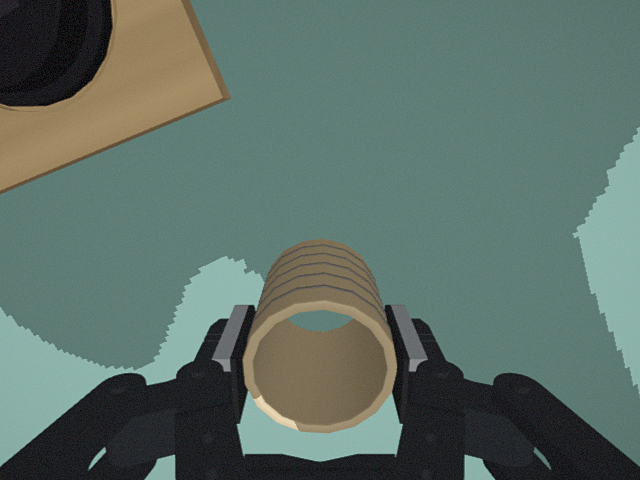

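```bash
python3 -m creep '[[[0,0,10],[0,0,0],-1],[[0,0,30],[0,0,0],-1],[[2,1,55],[0,0,0],-1],[[15,6,75],[0,0,0],-1],[[40,16,80],[0,0,0],-1],[[70,28,80],[0,0,0],-1],[[100,40,80],[0,0,0],-1],[[125,50,80],[0,0,0],-1],[[138,56,80],[0,0,0],-1],[[141.7,57.2,80],[0,0,0],-1],[[141.7,57.2,80],[0,0,0],-1],[[141.7,57.2,80],[0,0,0],-1]]'
python3 -m creep '[[[0,0,-8],[0,0,0],-1],[[0,0,-25],[0,0,0],-1],[[0,0,-35],[0,0,0],-1],[[0,0,-38],[0,0,0],-1],[[0,0,-38],[0,0,0],-1],[[0,0,-38],[0,0,0],-1],[[0,0,-38],[0,0,0],-1]]'
python3 - <<'E'
from h import *
p,d,st,P=grab("wrist"); cv2.imwrite("pics/w13.png",p[:,:,::-1]); np.savez("w13",p=p,d=d,P=P)
print(st["clock"],st["position"],st["gripper_width"],st["contact_force"])
T=toolT(P,st);M=R.from_quat(st["ee_rot"]).as_matrix()
print("tube",annfit(T,29,34,20.5,24.5,(-.4,1.6),60,2.5))
Q=P[(np.hypot(P[...,0]-592,P[...,1]-258)<90)&(P[...,2]>12.5)&(P[...,2]<18)][:,:2].astype(np.float32)
r=cv2.minAreaRect(Q);print("jig",r,(np.r_[r[0],15]-st["position"])@M)
h=-st["position"][2]
print("foot",annfit(T,h+29,h+35,26.5,29.5,(-.4,1.6),60,2.5))
E
```

```text
clock: 15.55
position: [589.4, 258.2, 107.3]
ee_rot: [-0.399, 0.585, -0.584, 0.397]
contact_force: [0.2, -0.4, -1.1]
gripper_width: 47.2
clock: 16.13
position: [590.8, 259.1, 70.6]
ee_rot: [0.398, -0.584, 0.584, -0.399]
contact_force: [0.1, 0.7, -0.8]
gripper_width: 47.1
16.1333 [590.77859765 259.08710182  70.62698459] 47.09615087280731 [ 0.06585374  0.71195421 -0.8384194 ]
tube (array([-0.38,  1.88, 22.06]), 54, 5428)
jig ((592.3238525390625, 258.7420349121094), (110.58329010009766, 110.42902374267578), 89.6075439453125) [-0.18374043 55.62868603  1.5112342 ]
foot (array([ 0.07,  1.59, 27.53]), 32, 1578)
```

View pics/w13.png

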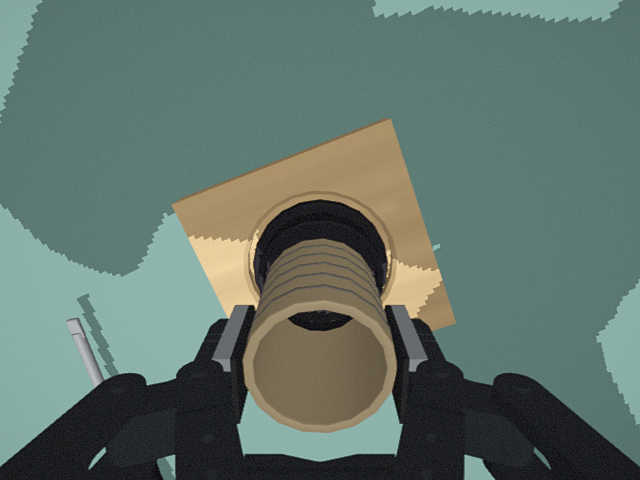

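```bash
python3 -m creep '[[[-0.4,-0.3,-3],[0,0,0],-1],[[-0.4,-0.3,-7],[0,0,0],-1],[[-0.4,-0.3,-10],[0,0,0],-1],[[-0.4,-0.3,-13],[0,0,0],-1],[[-0.4,-0.3,-16],[0,0,0],-1],[[-0.4,-0.3,-18],[0,0,0],-1],[[-0.4,-0.3,-19],[0,0,0],-1],[[-0.4,-0.3,-20],[0,0,0],-1],[[-0.4,-0.3,-20],[0,0,0],-1],[[-0.4,-0.3,-20],[0,0,0],-1]]'
python3 - <<'E'
from h import *
p,d,st,P=grab("wrist"); cv2.imwrite("pics/w14.png",p[:,:,::-1]); np.savez("w14",p=p,d=d,P=P)
print(st["clock"],st["position"],st["gripper_width"],st["contact_force"])
print(hist(P,st["position"][:2],30))
T=toolT(P,st);print("tube",annfit(T,29,34,20.5,24.5,(-.4,1.6),60,2.5))
E
```

```text
clock: 17.02
position: [589.9, 258.4, 51.0]
ee_rot: [0.398, -0.584, 0.584, -0.398]
contact_force: [-3.2, -1.4, 5.2]
gripper_width: 47.0
17.0167 [589.90543966 258.36155657  51.02532565] 46.95662313835006 [-3.24100772 -1.36538237  5.22767748]
[(14, 64), (16, 117), (18, 48), (20, 646), (22, 1033), (24, 355), (26, 383), (28, 360), (30, 975), (32, 1132), (34, 388), (36, 402), (38, 389), (40, 357), (42, 588), (44, 481), (46, 506), (48, 493), (50, 456), (52, 731), (54, 606), (56, 643), (58, 691), (60, 659), (62, 973), (64, 842), (66, 866), (68, 883), (70, 855), (72, 1208), (74, 1024), (76, 1076), (78, 1177), (80, 3211), (82, 2310), (84, 290), (86, 296), (88, 338), (90, 1073), (92, 188), (94, 99), (96, 79), (98, 82), (100, 114), (102, 156), (104, 186), (106, 235), (108, 271), (110, 182), (116, 152), (118, 349), (120, 472), (122, 625), (124, 1567), (126, 1548)]
tube (array([-0.39,  1.92, 22.05]), 54, 5488)
```

View pics/w14.png

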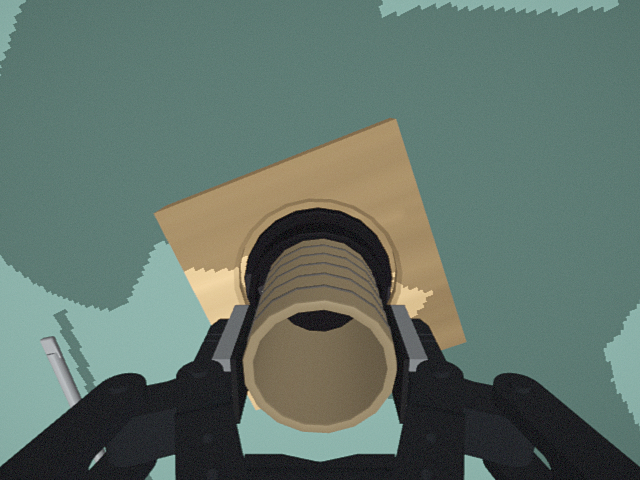

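```bash
python3 -m creep '[[[0,0,0],[0,0,0],-0.1],[[0,0,0],[0,0,0],0.2],[[0,0,0],[0,0,0],0.6],[[0,0,0],[0,0,0],1],[[0,0,0],[0,0,0],1],[[0,0,0],[0,0,0],1],[[0,0,0],[0,0,0],1],[[0,0,0],[0,0,0],1]]'
python3 -m creep '[[[0,0,10],[0,0,0],1],[[0,0,30],[0,0,0],1],[[0,0,60],[0,0,0],1],[[0,0,90],[0,0,0],1],[[0,0,115],[0,0,0],1],[[0,0,130],[0,0,0],1],[[0,0,133],[0,0,0],1],[[0,0,133],[0,0,0],1],[[0,0,133],[0,0,0],1]]'
python3 - <<'E'
from h import *
p,d,st,P=grab("wrist"); cv2.imwrite("pics/w15.png",p[:,:,::-1]); np.savez("w15",p=p,d=d,P=P)
print(st["clock"],st["position"],st["gripper_width"],st["contact_force"])
r=rough(P,(592,258.5),40,79,85);print(r,offxy(r[0],st))
T=toolT(P,st);h=-st["position"][2]
M=R.from_quat(st["ee_rot"]).as_matrix()
a=(np.array([r[0][0],r[0][1],82])-st["position"])@M
print(a,annfit(T,h+80,h+84,20.5,24.5,(a[0],a[2]),60,2.5))
# tilt: plane of the rim
m=(np.hypot(P[...,0]-r[0][0],P[...,1]-r[0][1])<26)&(abs(P[...,2]-82)<2)
A=np.c_[P[m][:,:2]-r[0],np.ones(m.sum())];print("slope",np.linalg.lstsq(A,P[m][:,2],rcond=None)[0])
E
```

```text
clock: 17.73
position: [590.0, 258.5, 49.7]
ee_rot: [0.398, -0.584, 0.584, -0.398]
contact_force: [-0.3, -0.4, 0.5]
gripper_width: 85.3
clock: 18.48
position: [589.3, 258.2, 181.9]
ee_rot: [-0.399, 0.585, -0.584, 0.397]
contact_force: [-0.7, -0.7, 0.1]
gripper_width: 85.2
18.4833 [589.26295681 258.19088177 181.91100285] 85.15365846660552 [-0.67022509 -0.6775398   0.14672156]
(array([591.2, 258.3]), 24.0, array([591.7, 257.6,  81.8]), array([591.6, 257.9,  81.6]), np.int32(1391)) [1.94 0.11]
[-0.91858852 99.90753525  1.90082333] (array([-0.73,  2.26, 21.94]), 52, 1313)
slope [ 8.49381566e-04 -1.91906687e-03  8.17694466e+01]
```

View pics/w15.png

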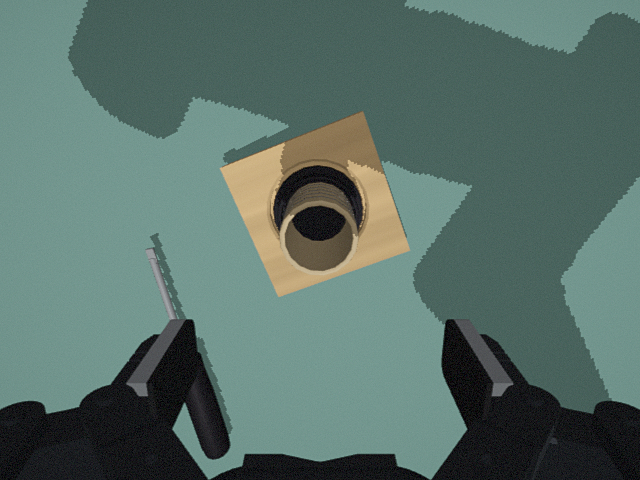

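```bash
python3 -m creep '[[[2,-12,0],[0,0,0],1],[[5,-38,0],[0,0,0],1],[[9,-72,0],[0,0,0],1],[[14,-110,0],[0,0,0],1],[[19,-150,-5],[0,0,0],1],[[24,-190,-15],[0,0,0],1],[[29,-230,-25],[0,0,0],1],[[34,-265,-32],[0,0,0],1],[[37,-286,-33],[0,0,0],1],[[37,-293,-33],[0,0,0],1],[[37,-293,-33],[0,0,0],1],[[37,-293,-33],[0,0,0],1]]'
python3 -m creep '[[[0,0,0],[0,0,0],1],[[0,0,0],[0,0,0],1]]'
python3 - <<'E'
from h import *
p,d,st,P=grab("wrist"); cv2.imwrite("pics/w16.png",p[:,:,::-1]); np.savez("w16",p=p,d=d,P=P)
print(st["clock"],st["position"],st["gripper_width"],st["contact_force"])
c=(627,-35);print(hist(P,c,36))
r=rough(P,c,40,12,19);print(r,offxy(r[0],st))
T=toolT(P,st);h=-st["position"][2]
M=R.from_quat(st["ee_rot"]).as_matrix()
a=(np.array([r[0][0],r[0][1],16])-st["position"])@M
print(a,annfit(T,h+13,h+18.5,15,31,(a[0],a[2]),60,2.5))
E
```

```text
clock: 19.53
position: [626.6, -34.8, 149.2]
ee_rot: [-0.398, 0.585, -0.584, 0.398]
contact_force: [0.2, 0.1, 0.8]
gripper_width: 85.4
clock: 19.7
position: [627.0, -33.2, 149.9]
ee_rot: [-0.399, 0.584, -0.584, 0.399]
contact_force: [1.0, 0.6, -0.3]
gripper_width: 85.5
19.7 [626.96808614 -33.1556344  149.91723114] 85.45548864975547 [ 0.98327988  0.5904014  -0.32636086]
[(-2, 1177), (0, 1516), (2, 62), (4, 37), (6, 41), (8, 57), (10, 48), (12, 111), (14, 2444), (16, 2256)]
(array([627.5, -38.3]), 30.9, array([629.4, -39. ,  15.9]), array([628.8, -38.8,  15.9]), np.int32(4819)) [ 0.53 -5.14]
[  4.61899487 133.91669044   2.35735753] (array([ 4.59,  2.99, 24.  ]), 54, 4781)
```

View pics/w16.png

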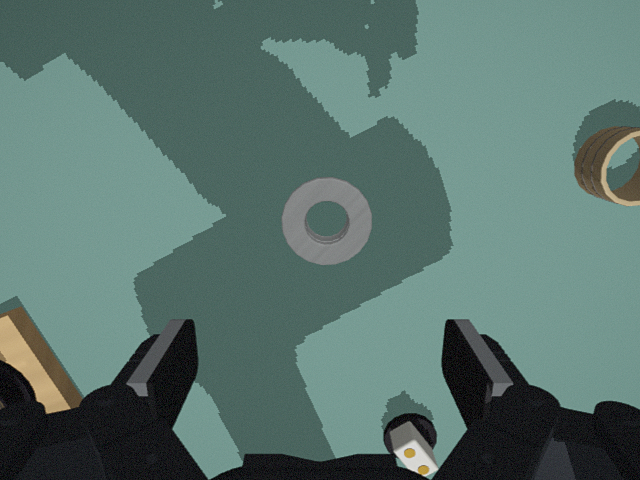

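```bash
python3 -m creep '[[[-0.3,-5.2,-10],[0,0,0],1],[[-0.3,-5.2,-30],[0,0,0],1],[[-0.3,-5.2,-60],[0,0,0],1],[[-0.3,-5.2,-95],[0,0,0],1],[[-0.3,-5.2,-125],[0,0,0],1],[[-0.3,-5.2,-142],[0,0,0],1],[[-0.3,-5.2,-148],[0,0,0],1],[[-0.3,-5.2,-148],[0,0,0],1],[[-0.3,-5.2,-148],[0,0,0],1],[[-0.3,-5.2,-148],[0,0,0],1]]'
python3 -m creep '[[[0,0,0],[0,0,0],0.6],[[0,0,0],[0,0,0],0.5],[[0,0,0],[0,0,0],0.4],[[0,0,0],[0,0,0],0.2],[[0,0,0],[0,0,0],0],[[0,0,0],[0,0,0],-0.5],[[0,0,0],[0,0,0],-1],[[0,0,0],[0,0,0],-1],[[0,0,0],[0,0,0],-1],[[0,0,0],[0,0,0],-1],[[0,0,0],[0,0,0],-1]]'
python3 - <<'E'
from h import *
p,d,st,P=grab("wrist"); cv2.imwrite("pics/w17.png",p[:,:,::-1]); np.savez("w17",p=p,d=d,P=P)
T=toolT(P,st);h=-st["position"][2];print(st["position"])
print(np.histogram(-T[...,1][(np.hypot(T[...,0],T[...,2])<30)],bins=range(0,30)))
print(rough(P,st["position"][:2],31,13,19))
for k in(8,60):print(annfit(T,h+13,h+18.5,15,31,(-.4,1),k,2.5))
E
```

```text
clock: 20.58
position: [628.0, -39.4, 3.5]
ee_rot: [0.397, -0.584, 0.585, -0.399]
contact_force: [-0.7, -0.1, 0.4]
gripper_width: 85.7
clock: 21.5
position: [627.6, -39.7, 4.1]
ee_rot: [0.398, -0.584, 0.585, -0.399]
contact_force: [-1.8, 0.8, 7.6]
gripper_width: 58.4
[627.58204335 -39.65243768   4.05155639]
(array([ 128,  141,  104,  133,  176,  237,  109,   96,  162,  223, 1715,
       8590, 4864,  219,   47,   43,   53,   44,   39,   56,   48,   46,
         50,   60,   48,   57,   51,   62,   62]), array([ 0,  1,  2,  3,  4,  5,  6,  7,  8,  9, 10, 11, 12, 13, 14, 15, 16,
       17, 18, 19, 20, 21, 22, 23, 24, 25, 26, 27, 28, 29]))
(array([627.6, -39.7]), 31.0, array([630.9, -40.7,  15.8]), array([629.7, -40.2,  15.7]), np.int32(16502))
(array([-4.9 ,  0.99, 22.75]), 18, 3939)
(array([-0.32,  0.95, 23.93]), 54, 16633)
```

View pics/w17.png

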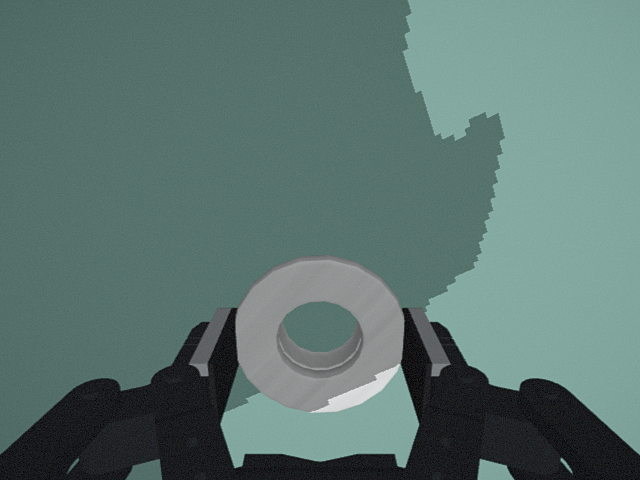

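```bash
python3 -m creep '[[[0,0,8],[0,0,0],-1],[[0,0,28],[0,0,0],-1],[[0,0,60],[0,0,0],-1],[[0,0,95],[0,0,0],-1],[[-2,10,120],[0,0,0],-1],[[-6,38,130],[0,0,0],-1],[[-10,75,130],[0,0,0],-1],[[-15,112,130],[0,0,0],-1],[[-20,150,130],[0,0,0],-1],[[-25,188,130],[0,0,0],-1],[[-29,225,130],[0,0,0],-1],[[-33,258,130],[0,0,0],-1]]'
python3 -m creep '[[[-2,25,0],[0,0,0],-1],[[-2.5,36,0],[0,0,0],-1],[[-2.5,40.3,0],[0,0,0],-1],[[-2.5,40.3,0],[0,0,0],-1],[[-2.5,40.3,-10],[0,0,0],-1],[[-2.5,40.3,-20],[0,0,0],-1],[[-2.5,40.3,-27],[0,0,0],-1],[[-2.5,40.3,-27],[0,0,0],-1],[[-2.5,40.3,-27],[0,0,0],-1],[[-2.5,40.3,-27],[0,0,0],-1],[[-2.5,40.3,-27],[0,0,0],-1]]'
python3 - <<'E'
from h import *
p,d,st,P=grab("wrist"); cv2.imwrite("pics/w18.png",p[:,:,::-1]); np.savez("w18",p=p,d=d,P=P)
print(st["clock"],st["position"],st["gripper_width"],st["contact_force"])
T=toolT(P,st);M=R.from_quat(st["ee_rot"]).as_matrix();h=-st["position"][2]
print("ring",annfit(T,9,14,15,31,(-.4,1),60,2.5))
for lo in(79,80):
  m=(abs(P[...,2]-82)<82-lo)&(np.hypot(P[...,0]-591.5,P[...,1]-258.5)<27); print("tube px",m.sum())
Q=P[(np.hypot(P[...,0]-592,P[...,1]-258)<90)&(P[...,2]>12.5)&(P[...,2]<18)][:,:2].astype(np.float32)
r=cv2.minAreaRect(Q);print("jig",r,(np.r_[r[0],15]-st["position"])@M)
a=(np.array([591.2,258.3,82])-st["position"])@M;print("tube exp",a)
try: print("tube",annfit(T,h+80,h+84,20.5,24.5,(a[0],a[2]),60,2.5))
except Exception as e: print(e)
E
```

```text
clock: 22.55
position: [593.0, 220.5, 132.4]
ee_rot: [-0.398, 0.584, -0.584, 0.399]
contact_force: [0.7, 1.1, -0.4]
gripper_width: 58.6
clock: 23.47
position: [591.6, 258.5, 105.2]
ee_rot: [0.398, -0.584, 0.584, -0.398]
contact_force: [-0.1, 0.5, 0.5]
gripper_width: 58.5
23.4667 [591.56657019 258.51468187 105.22836257] 58.45317857814706 [-0.05930287  0.46493357  0.4595483 ]
ring (array([-0.31,  0.94, 23.91]), 54, 16566)
tube px 1412
tube px 1266
jig ((592.1932983398438, 258.72015380859375), (110.5390625, 110.67884826660156), 89.52659606933594) [-0.36284579 90.22889771  0.45473093]
tube exp [ 0.3489594  23.22798465 -0.27612708]
tube (array([ 0.29,  0.41, 21.98]), 27, 1266)
```

View pics/w18.png

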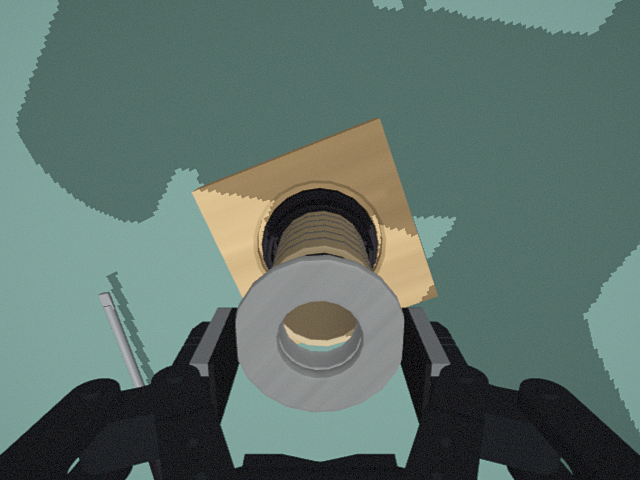

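```bash
python3 -m creep '[[[-0.7,-0.4,-4],[0,0,0],-1],[[-0.7,-0.4,-9],[0,0,0],-1],[[-0.7,-0.4,-14],[0,0,0],-1],[[-0.7,-0.4,-18],[0,0,0],-1],[[-0.7,-0.4,-20],[0,0,0],-1],[[-0.7,-0.4,-22],[0,0,0],-1],[[-0.7,-0.4,-22],[0,0,0],-1]]'
python3 -m creep '[[[0,0,-2],[0,0,0],-1],[[0,0,-4],[0,0,0],-1],[[0,0,-6],[0,0,0],-1],[[0,0,-7],[0,0,0],-1],[[0,0,-7.5],[0,0,0],-1],[[0,0,-7.5],[0,0,0],-1],[[0,0,-7.5],[0,0,0],-1]]'
python3 - <<'E'
from h import *
p,d,st,P=grab("wrist"); cv2.imwrite("pics/w19.png",p[:,:,::-1]); np.savez("w19",p=p,d=d,P=P)
print(st["clock"],st["position"],st["gripper_width"],st["contact_force"])
T=toolT(P,st)
print("ring",annfit(T,9,14,15,31,(-.4,1),60,2.5))
print(rough(P,st["position"][:2],31,83,95))
E
```

```text
clock: 24.1
position: [590.2, 258.1, 82.2]
ee_rot: [0.398, -0.584, 0.584, -0.398]
contact_force: [0.7, 1.4, -1.3]
gripper_width: 58.6
clock: 24.68
position: [590.6, 258.3, 76.4]
ee_rot: [0.398, -0.584, 0.584, -0.398]
contact_force: [-2.2, -0.5, 6.3]
gripper_width: 58.5
24.6833 [590.60427332 258.25660934  76.35341157] 58.50071108088183 [-2.18679636 -0.5037507   6.33099714]
ring (array([-0.32,  0.95, 23.9 ]), 54, 16548)
(array([590.6, 258.3]), 31.0, array([593.7, 257.2,  88. ]), array([592.8, 257.6,  88. ]), np.int32(17194))
```

View pics/w19.png

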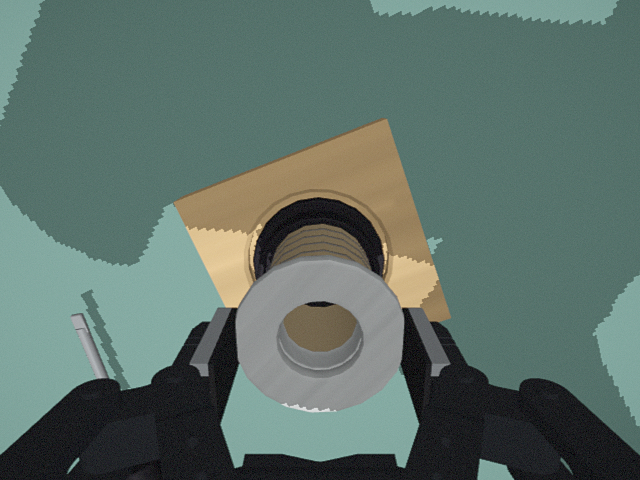

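```bash
python3 -m creep '[[[0,0,0],[0,0,0],0.3],[[0,0,0],[0,0,0],0.5],[[0,0,0],[0,0,0],0.8],[[0,0,0],[0,0,0],1],[[0,0,0],[0,0,0],1],[[0,0,0],[0,0,0],1],[[0,0,0],[0,0,0],1],[[0,0,0],[0,0,0],1]]'
python3 -m creep '[[[0,0,10],[0,0,0],1],[[0,0,30],[0,0,0],1],[[0,0,60],[0,0,0],1],[[0,0,90],[0,0,0],1],[[0,0,115],[0,0,0],1],[[0,0,120],[0,0,0],1],[[0,0,120],[0,0,0],1],[[0,0,120],[0,0,0],1],[[0,0,120],[0,0,0],1]]'
python3 - <<'E'
from h import *
p,d,st,P=grab("wrist"); cv2.imwrite("pics/w20.png",p[:,:,::-1]); np.savez("w20",p=p,d=d,P=P)
print(st["clock"],st["position"],st["gripper_width"],st["contact_force"])
r=rough(P,(591.5,258.5),40,85,91);print(r,offxy(r[0],st))
M=R.from_quat(st["ee_rot"]).as_matrix();a=(np.array([r[0][0],r[0][1],88])-st["position"])@M
T=toolT(P,st);h=-st["position"][2];print(a,annfit(T,h+86,h+90,15,31,(a[0],a[2]),60,2.5))
m=(np.hypot(P[...,0]-r[0][0],P[...,1]-r[0][1])<31)&(abs(P[...,2]-88)<2.5)
A=np.c_[P[m][:,:2]-r[0],np.ones(m.sum())];print("slope",np.linalg.lstsq(A,P[m][:,2],rcond=None)[0])
E
```

```text
clock: 25.4
position: [590.5, 258.2, 75.2]
ee_rot: [-0.398, 0.584, -0.584, 0.398]
contact_force: [0.6, 0.0, -0.0]
gripper_width: 85.4
clock: 26.15
position: [589.6, 257.8, 193.9]
ee_rot: [-0.399, 0.585, -0.584, 0.397]
contact_force: [0.6, 0.3, 0.1]
gripper_width: 85.4
26.15 [589.60810537 257.76888196 193.87183702] 85.39510385348409 [0.60227884 0.34662291 0.13521159]
(array([590.5, 258.5]), 31.0, array([592.6, 257.7,  88. ]), array([591.9, 258. ,  88. ]), np.int32(5770)) [0.89 0.73]
[ -1.23451384 105.86814752   0.76628932] (array([-1.33,  1.27, 23.98]), 54, 5663)
slope [-8.68735079e-04  7.41603732e-04  8.80191646e+01]
```

View pics/w20.png

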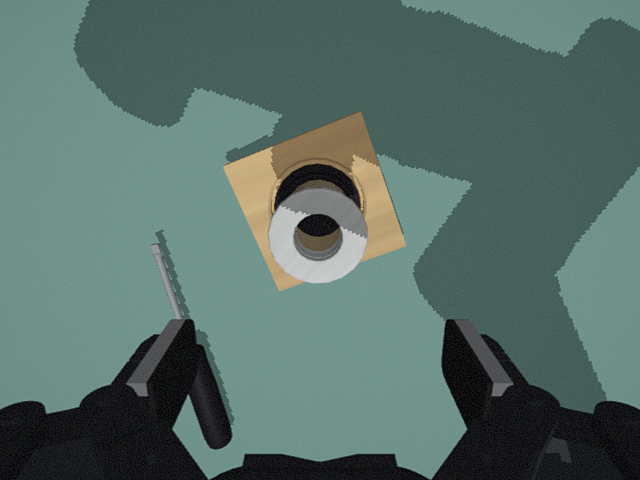

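```bash
python3 -m creep '[[[-6,-11,0],[0,0,0],1],[[-18,-34,0],[0,0,0],1],[[-35,-65,0],[0,0,0],1],[[-53,-97,-5],[0,0,0],1],[[-71,-130,-12],[0,0,0],1],[[-89,-163,-20],[0,0,0],1],[[-107,-196,-28],[0,0,0],1],[[-125,-229,-36],[0,0,0],1],[[-141,-260,-42],[0,0,0],1],[[-153,-283,-45],[0,0,0],1],[[-160,-295,-45],[0,0,0],1],[[-160,-295,-45],[0,0,0],1]]'
python3 -m creep '[[[0,0,0],[0,0,0],1],[[0,0,0],[0,0,0],1],[[0,0,0],[0,0,0],1]]'
python3 - <<'E'
from h import *
p,d,st,P=grab("wrist"); cv2.imwrite("pics/w21.png",p[:,:,::-1]); np.savez("w21",p=p,d=d,P=P)
print(st["clock"],st["position"],st["gripper_width"],st["contact_force"])
c=(431,-35);print(hist(P,c,30))
M=R.from_quat(st["ee_rot"]).as_matrix();T=toolT(P,st)
m=(np.hypot(P[...,0]-c[0],P[...,1]-c[1])<40)&(P[...,2]>32)&(P[...,2]<36)
r=cv2.minAreaRect(P[m][:,:2].astype(np.float32));print("block top world",r)
r=cv2.minAreaRect(T[m][:,::2].astype(np.float32));print("tool",r)
m=(np.hypot(P[...,0]-c[0],P[...,1]-c[1])<40)&(P[...,2]>3)&(P[...,2]<36)
print("disc",rough(P,c,40,9,15),rough(P,c,40,3,36))
E
```

```text
clock: 27.2
position: [428.3, -38.7, 149.5]
ee_rot: [-0.398, 0.585, -0.585, 0.396]
contact_force: [-0.2, 0.2, -0.1]
gripper_width: 85.4
clock: 27.45
position: [431.5, -35.9, 150.4]
ee_rot: [0.398, -0.584, 0.584, -0.399]
contact_force: [-0.3, 0.7, 0.8]
gripper_width: 85.3
27.45 [431.45117342 -35.90392174 150.38312719] 85.3260496610163 [-0.33587866  0.73213116  0.76953076]
[(-2, 945), (0, 1191), (8, 39), (10, 547), (12, 654), (14, 37), (18, 41), (20, 33), (22, 37), (24, 40), (26, 41), (28, 24), (30, 67), (32, 760), (34, 868)]
block top world ((430.5175476074219, -35.817161560058594), (36.13245391845703, 20.014305114746094), 14.729394912719727)
tool ((0.2893791198730469, -0.9627151489257812), (20.014324188232422, 36.133445739746094), 36.12948226928711)
disc (array([430.6, -35.9]), 21.9, array([434.7, -45.5,  12.1]), array([434.7, -38.9,  12. ]), np.int32(1241)) (array([430.6, -35.9]), 21.9, array([433.7, -38.2,  32.2]), array([433.5, -37.5,  24.3]), np.int32(3223))
```

View pics/w21.png

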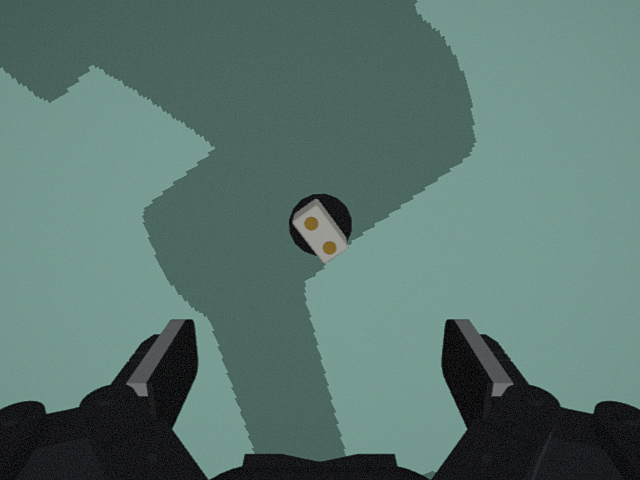

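```bash
python3 -m creep '[[[0,0,-3],[0,0,0.1],1],[[0,0.5,-12],[0,0,0.22],1],[[0,1,-25],[0,0,0.34],1],[[0,1,-40],[0,0,0.46],1],[[0,1,-48],[0,0,0.57],1],[[0,1,-50],[0,0,0.631],1],[[0,1,-50],[0,0,0.631],1],[[0,1,-50],[0,0,0.631],1],[[0,1,-50],[0,0,0.631],1],[[0,1,-50],[0,0,0.631],1]]'
python3 - <<'E'
from h import *
p,d,st,P=grab("wrist"); cv2.imwrite("pics/w22.png",p[:,:,::-1]); np.savez("w22",p=p,d=d,P=P)
print(st["clock"],st["position"],st["joints"][5])
c=(431,-35)
M=R.from_quat(st["ee_rot"]).as_matrix();T=toolT(P,st);print(np.round(M,3).tolist())
m=(np.hypot(P[...,0]-c[0],P[...,1]-c[1])<40)&(P[...,2]>32)&(P[...,2]<36)
r=cv2.minAreaRect(P[m][:,:2].astype(np.float32));print("block top world",r, np.median(P[m][:,2]))
r=cv2.minAreaRect(T[m][:,::2].astype(np.float32));print("tool",r)
for s in(-1,1):
    m=(T[...,0]*s>30)&(T[...,0]*s<70)&(T[...,1]>-40)&(T[...,1]<10)&(abs(T[...,2])<20)
    print(m.sum(),np.round(np.percentile(T[m],[1,50,99],axis=0),1).tolist())
E
```

```text
clock: 28.33
position: [430.9, -35.5, 100.7]
ee_rot: [-0.559, 0.432, -0.432, 0.56]
contact_force: [-0.4, -0.2, -0.1]
gripper_width: 85.3
28.3333 [430.93245544 -35.4935102  100.67852489] 1.5299885956030146
[[0.253, 0.001, 0.967], [-0.967, 0.0, 0.253], [0.0, -1.0, 0.001]]
block top world ((430.6926574707031, -35.48255157470703), (36.233428955078125, 19.838903427124023), 15.51718521118164) 34.119708158667066
tool ((-0.07346725463867188, -0.2968940734863281), (19.838891983032227, 36.23335647583008), 0.8668259978294373)
3190 [[-56.2, -39.8, -10.1], [-43.0, -29.4, 7.2], [-42.4, -14.2, 12.0]]
3170 [[42.2, -39.8, -10.0], [42.8, -29.5, 7.3], [55.9, -14.1, 12.1]]
```

View pics/w22.png

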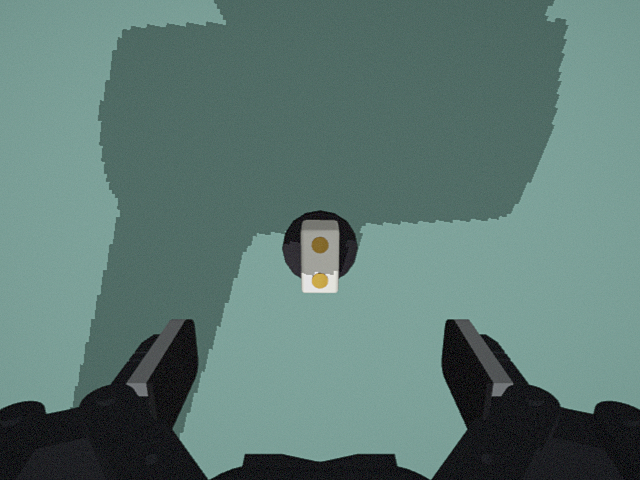

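```bash
python3 -m creep '[[[-1.2,-0.3,-10],[0,0,0],1],[[-1.2,-0.3,-28],[0,0,0],1],[[-1.2,-0.3,-50],[0,0,0],1],[[-1.2,-0.3,-70],[0,0,0],1],[[-1.2,-0.3,-81],[0,0,0],1],[[-1.2,-0.3,-85],[0,0,0],1],[[-1.2,-0.3,-85],[0,0,0],1],[[-1.2,-0.3,-85],[0,0,0],1],[[-1.2,-0.3,-85],[0,0,0],1]]'
python3 -m creep '[[[0,0,0],[0,0,0],0.5],[[0,0,0],[0,0,0],0.2],[[0,0,0],[0,0,0],0],[[0,0,0],[0,0,0],-0.2],[[0,0,0],[0,0,0],-0.35],[[0,0,0],[0,0,0],-0.4],[[0,0,0],[0,0,0],-0.5],[[0,0,0],[0,0,0],-0.6],[[0,0,0],[0,0,0],-0.8],[[0,0,0],[0,0,0],-1],[[0,0,0],[0,0,0],-1],[[0,0,0],[0,0,0],-1]]'
python3 -m creep '[[[0,0,0],[0,0,0],-1],[[0,0,0],[0,0,0],-1],[[0,0,0],[0,0,0],-1]]'
python3 - <<'E'
from h import *
p,d,st,P=grab("wrist"); cv2.imwrite("pics/w23.png",p[:,:,::-1]); np.savez("w23",p=p,d=d,P=P)
T=toolT(P,st);h=-T[...,1]
m=(abs(T[...,0])<9.5)&(abs(T[...,2]-1)<24);print(np.histogram(h[m],bins=range(-8,26,1)))
m&=(h>15.5)&(h<22);r=cv2.minAreaRect(T[m][:,::2].astype(np.float32));print("top tool",r)
m=(np.hypot(T[...,0],T[...,2])<26)&(h>-7)&(h<0)
r=cv2.minEnclosingCircle(T[m][:,::2].astype(np.float32));print("disc tool",r,m.sum())
E
```

```text
clock: 29.13
position: [430.1, -35.9, 16.2]
ee_rot: [-0.559, 0.432, -0.432, 0.56]
contact_force: [0.4, 0.3, 1.0]
gripper_width: 85.4
clock: 30.13
position: [429.3, -36.1, 15.5]
ee_rot: [-0.56, 0.432, -0.432, 0.56]
contact_force: [-1.3, 0.2, 5.2]
gripper_width: 19.0
clock: 30.38
position: [429.3, -36.1, 15.5]
ee_rot: [-0.56, 0.432, -0.432, 0.56]
contact_force: [-1.0, 0.9, 4.3]
gripper_width: 18.6
(array([  36,   53,   54,  122,  326,  119,   25,   54,   53,   54,   67,
         54,   56,   62,   69,   56,   69,   67,   64,   67,   73,   67,
         72,   83,  116,  764, 2904, 1450,  131,   19,   23,   37,   29]), array([-8, -7, -6, -5, -4, -3, -2, -1,  0,  1,  2,  3,  4,  5,  6,  7,  8,
        9, 10, 11, 12, 13, 14, 15, 16, 17, 18, 19, 20, 21, 22, 23, 24, 25]))
top tool ((-0.0058040618896484375, 1.887258529663086), (36.37706756591797, 18.987354278564453), 89.94684600830078)
disc tool ((-0.021119117736816406, 2.1350255012512207), 21.845539093017578) 2203
```

View pics/w23.png

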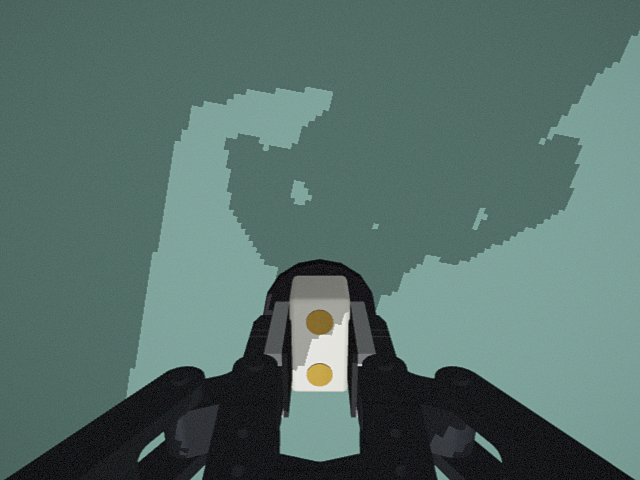

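```bash
python3 -m creep '[[[0,0,8],[0,0,0],-1],[[0,0,28],[0,0,0],-1],[[0,0,60],[0,0,0],-1],[[2,4,95],[0,0,0],-1],[[11,20,118],[0,0,0],-1],[[27,50,120],[0,0,0],-1],[[45,83,120],[0,0,0],-1],[[63,116,120],[0,0,0],-1],[[81,149,120],[0,0,0],-1],[[99,182,120],[0,0,0],-1],[[117,215,120],[0,0,0],-1],[[133,246,120],[0,0,0],-1]]'
python3 -m creep '[[[14,26,0],[0,0,0],-1],[[22,41,0],[0,0,0],-1],[[26.5,48.7,0],[0,0,0],-1],[[26.5,48.7,0],[0,0,0],-1],[[26.5,48.7,0],[0,0,0],-1],[[26.5,48.7,0],[0,0,0],-1]]'
python3 - <<'E'
from h import *
p,d,st,P=grab("wrist"); cv2.imwrite("pics/w24.png",p[:,:,::-1]); np.savez("w24",p=p,d=d,P=P)
print(st["clock"],st["position"],st["gripper_width"],st["contact_force"])
T=toolT(P,st);h=-T[...,1];M=R.from_quat(st["ee_rot"]).as_matrix()
m=(abs(T[...,0])<9.5)&(abs(T[...,2]-1)<24)&(h>15.5)&(h<22);print("top",cv2.minAreaRect(T[m][:,::2].astype(np.float32)))
m=(np.hypot(T[...,0],T[...,2])<26)&(h>-7)&(h<0);print("disc tool",cv2.minEnclosingCircle(T[m][:,::2].astype(np.float32)))
z=st["position"][2]
m=(np.hypot(P[...,0]-591,P[...,1]-258)<36)&(abs(P[...,2]-88)<2);c=cv2.minEnclosingCircle(P[m][:,:2].astype(np.float32));print("ring",c,m.sum(),(np.r_[c[0],88]-st["position"])@M)
a=(np.array([590.8,258.4,88])-st["position"])@M
print(a,annfit(T,-z+86.5,-z+89.5,15,31,(a[0],a[2]),60,2.5))
Q=P[(np.hypot(P[...,0]-592,P[...,1]-258)<90)&(P[...,2]>12.5)&(P[...,2]<18)][:,:2].astype(np.float32)
print("jig",cv2.minAreaRect(Q))
E
```

```text
clock: 31.43
position: [562.8, 211.7, 135.3]
ee_rot: [0.56, -0.432, 0.432, -0.56]
contact_force: [0.6, -0.9, 0.3]
gripper_width: 18.4
clock: 31.93
position: [588.0, 257.3, 135.3]
ee_rot: [0.56, -0.432, 0.432, -0.559]
contact_force: [-0.3, -0.2, -1.3]
gripper_width: 18.7
31.9333 [587.9901893  257.30226631 135.25665722] 18.707410216741483 [-0.25243303 -0.21205062 -1.28916883]
top ((-0.0031585693359375, 1.999734878540039), (36.694480895996094, 18.98172950744629), 89.9808578491211)
disc tool ((-0.0677804946899414, 2.1255645751953125), 21.738059997558594)
ring ((590.7041625976562, 258.79498291015625), 30.95736312866211) 5597 [-0.77145473 47.25261438  3.06280868]
[-0.36507139 47.2527291   3.05581772] (array([-0.59,  1.24, 25.62]), 35, 5439)
jig ((592.1995849609375, 258.36895751953125), (110.51954650878906, 110.75912475585938), 89.66477966308594)
```

View pics/w24.png

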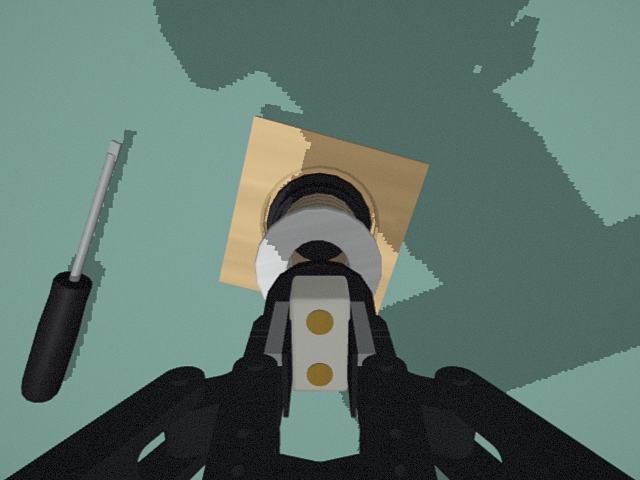

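```bash
python3 -m creep '[[[0.5,0.3,-4],[0,0,0],-1],[[0.5,0.3,-12],[0,0,0],-1],[[0.5,0.3,-20],[0,0,0],-1],[[0.5,0.3,-25],[0,0,0],-1],[[0.5,0.3,-25],[0,0,0],-1],[[0.5,0.3,-25],[0,0,0],-1],[[0.5,0.3,-25],[0,0,0],-1],[[0.5,0.3,-25],[0,0,0],-1],[[0.5,0.3,-25],[0,0,0],-1]]'
cat > m.py <<'E'
from h import *
import sys
n=sys.argv[1]
p,d,st,P=grab("wrist"); cv2.imwrite(f"pics/{n}.png",p[:,:,::-1]); np.savez(n,p=p,d=d,P=P)
print(st["clock"],st["position"],st["gripper_width"],st["contact_force"])
T=toolT(P,st);h=-T[...,1];M=R.from_quat(st["ee_rot"]).as_matrix()
m=(abs(T[...,0])<9.5)&(abs(T[...,2]-1)<24)&(h>15.5)&(h<22);print("top",cv2.minAreaRect(T[m][:,::2].astype(np.float32)),np.median(P[m][:,2]))
m=(np.hypot(T[...,0],T[...,2])<26)&(h>-7)&(h<0);print("disc tool",cv2.minEnclosingCircle(T[m][:,::2].astype(np.float32)))
m=(np.hypot(P[...,0]-591,P[...,1]-258)<36)&(abs(P[...,2]-88)<2);c=cv2.minEnclosingCircle(P[m][:,:2].astype(np.float32));print("ring",c,m.sum(),(np.r_[c[0],88]-st["position"])@M)
E
python3 m.py w25
```

```text
clock: 32.73
position: [589.5, 259.1, 110.7]
ee_rot: [-0.56, 0.432, -0.432, 0.56]
contact_force: [-0.5, -0.4, -1.0]
gripper_width: 18.3
32.7333 [589.48189735 259.0845599  110.70298639] 18.307165679782877 [-0.50396712 -0.36658707 -1.0179377 ]
top ((0.007906913757324219, 1.8208026885986328), (36.374839782714844, 18.99581527709961), 89.97660827636719) 129.259963572346
disc tool ((-0.12045154720544815, 2.1357834339141846), 21.737157821655273)
ring ((591.2398681640625, 258.82196044921875), 30.74341583251953) 5666 [ 0.70491317 22.70403054  1.61712888]
```

View pics/w25.png

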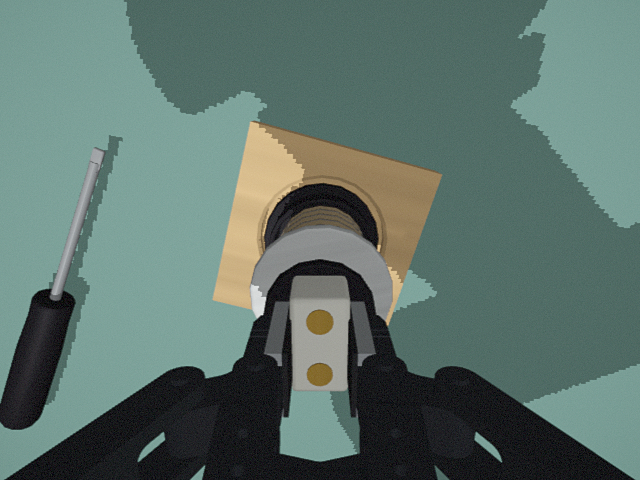

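```bash
cat > rf.py <<'E'
from h import *
import sys
f=np.load(sys.argv[1]+".npz");P=f["P"];st=arm.read_state();T=toolT(P,st)
m=(np.hypot(P[...,0]-591,P[...,1]-258)<36)&(abs(P[...,2]-88)<2.5)
X=T[m][:,[0,2]];c=np.array([0.,1.5])
for _ in range(4):
    a=np.arctan2(X[:,1]-c[1],X[:,0]-c[0]);r=np.hypot(*(X-c).T);b=np.floor(a/.1)
    E=np.array([X[b==q][np.argsort(r[b==q])[int(.98*(b==q).sum())-1]] for q in np.unique(b) if (b==q).sum()>15 and r[b==q].max()>28])
    s=least_squares(lambda q:np.hypot(*(E-q[:2]).T)-31,c,loss="soft_l1");c=s.x
print(np.round(c,2),len(E),np.round(np.abs(s.fun).mean(),2))
s=least_squares(lambda q:np.hypot(*(E-q[:2]).T)-q[2],[*c,31],loss="soft_l1");print(s.x)
E
python3 rf.py w25
```

```text
[0.66 0.61] 40 0.36
[ 0.64478965  1.36705088 30.35916515]
```

```bash
python3 -m creep '[[[-0.6,-0.8,0],[0,0,0],-1],[[-0.6,-0.8,-2],[0,0,0],-1],[[-0.6,-0.8,-4],[0,0,0],-1],[[-0.6,-0.8,-6],[0,0,0],-1],[[-0.6,-0.8,-8],[0,0,0],-1],[[-0.6,-0.8,-9],[0,0,0],-1],[[-0.6,-0.8,-9],[0,0,0],-1],[[-0.6,-0.8,-9],[0,0,0],-1]]'
python3 m.py w26; python3 rf.py w26
```

```text
clock: 33.45
position: [588.7, 258.1, 101.1]
ee_rot: [0.56, -0.432, 0.432, -0.56]
contact_force: [-0.1, -0.4, -0.6]
gripper_width: 18.7
33.45 [588.66409618 258.08211475 101.14779735] 18.74751978986792 [-0.05527237 -0.376792   -0.57428223]
top ((-0.0022735595703125, 1.8374919891357422), (18.991865158081055, 36.48049545288086), 0.003906138241291046) 119.69309657055757
disc tool ((-0.07592859119176865, 1.9750410318374634), 21.781476974487305)
ring ((590.8850708007812, 258.77880859375), 30.84778594970703) 5705 [-0.1129906  13.14723521  2.32811622]
[-0.05  1.61] 39 0.33
[-0.09139201  2.34227109 30.39222695]
```

```bash
python3 -m creep '[[[0,0,-1.5],[0,0,0],-1],[[0,0,-3],[0,0,0],-1],[[0,0,-4],[0,0,0],-1],[[0,0,-4.5],[0,0,0],-1],[[0,0,-4.5],[0,0,0],-1],[[0,0,-4.5],[0,0,0],-1]]'
python3 m.py w27
```

```text
clock: 34.0
position: [588.8, 258.1, 97.6]
ee_rot: [-0.56, 0.432, -0.432, 0.56]
contact_force: [-1.9, -1.3, 4.8]
gripper_width: 18.8
34.0 [588.75847215 258.13401904  97.58905055] 18.775835749124052 [-1.93803754 -1.32052343  4.84644751]
top ((-0.004261016845703125, 1.8884620666503906), (36.225887298583984, 18.98662567138672), 89.98638153076172) 116.16638518618674
disc tool ((-0.0803610160946846, 2.1754655838012695), 21.76560401916504)
ring ((591.15673828125, 258.794921875), 30.855405807495117) 5629 [-0.03142785  9.59038525  2.48231475]
```

View pics/w27.png

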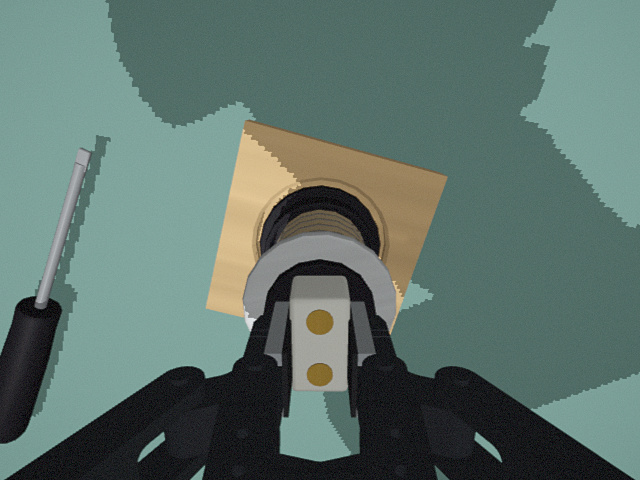

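Top at 116.2 mm (expected 116), so the cap is home. Next I let go and withdraw.

```bash
python3 -m creep '[[[0,0,0],[0,0,0],-0.4],[[0,0,0],[0,0,0],-0.1],[[0,0,0],[0,0,0],0.3],[[0,0,0],[0,0,0],0.7],[[0,0,0],[0,0,0],1],[[0,0,0],[0,0,0],1],[[0,0,0],[0,0,0],1],[[0,0,0],[0,0,0],1],[[0,0,0],[0,0,0],1]]'
python3 -m creep '[[[0,0,10],[0,0,0],1],[[0,0,30],[0,0,0],1],[[0,0,60],[0,0,0],1],[[0,0,90],[0,0,0],1],[[0,0,110],[0,0,0],1],[[0,0,115],[0,0,0],1],[[0,0,115],[0,0,0],1],[[0,0,115],[0,0,0],1],[[0,0,115],[0,0,0],1]]'
python3 - <<'E'
from h import *
p,d,st,P=grab("wrist"); cv2.imwrite("pics/w28.png",p[:,:,::-1])
print(st["clock"],st["position"],st["contact_force"])
for z,rr,nm in((116,24,"block"),(94,24,"disc"),(88,34,"ring"),(15,90,"jig")):
    m=(np.hypot(P[...,0]-591,P[...,1]-258.5)<rr)&(abs(P[...,2]-z)<2.5);Q=P[m][:,:2].astype(np.float32)
    print(nm,np.median(P[m][:,2]),cv2.minEnclosingCircle(Q),cv2.minAreaRect(Q)[0],np.linalg.lstsq(np.c_[Q-Q.mean(0),np.ones(len(Q))],P[m][:,2],rcond=None)[0])
p,d,_,P=grab("side");cv2.imwrite("pics/s28.png",p[:,:,::-1])
for n,c,z in(("short",(593,-230),(27,33)),("tray",(506,-430),(20,36))):print(n,rough(P,c,100 if n=="tray" else 40,*z))
E
```

```text
clock: 34.8
position: [588.7, 258.1, 96.8]
ee_rot: [-0.56, 0.432, -0.432, 0.56]
contact_force: [-0.4, -0.6, 0.3]
gripper_width: 85.5
clock: 35.55
position: [587.8, 257.7, 210.1]
ee_rot: [0.561, -0.433, 0.432, -0.559]
contact_force: [-0.9, -0.8, 0.6]
gripper_width: 85.7
35.55 [587.80518602 257.66721601 210.11959872] [-0.92720202 -0.8140819   0.57050096]
block 116.12638810340191 ((590.30078125, 258.3751220703125), 19.684425354003906) (590.2409057617188, 258.5752258300781) [-5.00340822e-03 -5.18225494e-03  1.16103652e+02]
disc 94.1183998364706 ((590.3295288085938, 258.36614990234375), 22.02276039123535) (592.0953979492188, 258.96270751953125) [-3.63376980e-03 -1.22276802e-03  9.41158571e+01]
ring 88.06036375740823 ((590.722412109375, 258.8043518066406), 30.90423583984375) (590.7341918945312, 258.98699951171875) [-1.97764370e-03 -1.94591551e-03  8.80357130e+01]
jig 15.168967976367313 ((592.6141967773438, 258.2776184082031), 77.08662414550781) (592.3004150390625, 258.3397216796875) [ 1.55442018e-04 -8.36138579e-04  1.51726549e+01]
short (array([ 593.1, -228.1]), 26.1, array([ 592.9, -228.6,   28.9]), array([ 592.2, -228.9,   28.9]), np.int32(66))
tray (array([ 505.8, -430.6]), 83.4, array([ 497.3, -383.7,   25.3]), array([ 499.1, -418.7,   25.4]), np.int32(319))
```

View pics/w28.png

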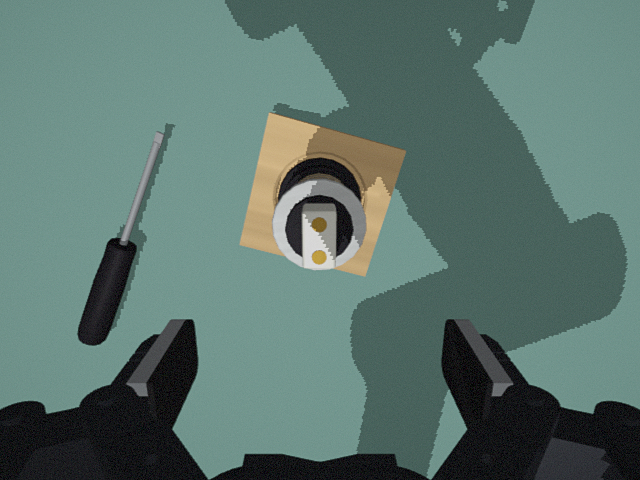

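View pics/s28.png

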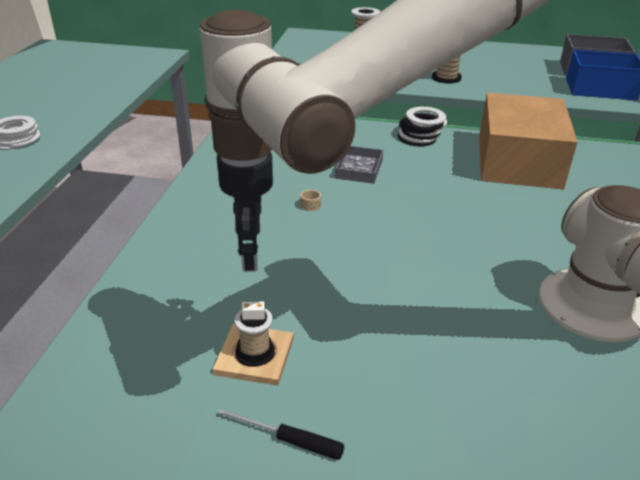

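The stack stands upright at about (255, 335) in the side view, with the gripper well above it. The screwdriver, short tube and tray are in the same places as in the first picture.

```bash
python3 -c "
from bench import arm
print(arm.job_done())"
```

```text
the job is handed in; nothing more can be done
None
```

The heater core is built in the jig and handed in at about 35.6 s on the robot's clock. I placed the black foot, tall tube, aluminium ring and terminal cap one at a time, each gripped, aligned with the wrist camera, lowered until it touched, and let go.

**Heights:** every part reached its seated height within 0.3 mm.

| Part, surface measured | Measured (mm) | Expected (mm) |
|---|---|---|
| Foot, cup floor | 22.1 | 22 |
| Tall tube, top | 81.8 | 82 |
| Ring, top | 88.0 | 88 |
| Cap, top | 116.1 | 116 |

**Alignment:** neighbouring parts' axes were within about 1.5 mm of each other. The tube, ring and cap tops were level to under 0.01 rad.

**Release:** the gripper was open about 100 mm above the stack, and the reported force was noise only. In the depth data the short tube and tray sit where they started. I checked the screwdriver only by eye in the side view, where it looks unmoved.

**Disagreements:**
- Closed on a part, the gripper's reported opening read 1 to 3.5 mm below the part's true width, though every grip held.
- Commanded and measured tool positions differed by up to 2 mm, so I aligned by the camera's relative measurements instead.
- The ring's own centre estimates differed by up to about 1 mm between fitting methods when the held cap hid part of it. The cap still went in without touching the edge.

No check failed, but handing in gives no verdict, so the final result is not confirmed.

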